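# Build a cell-strainer cascade on a sample tube

## Task

Build the filter cascade on the open tube in the yellow rack, one piece at a time from the bottom up: the blue strainer (finest mesh) into the mouth of the tube, the white strainer into the blue one, the yellow strainer (coarsest) into the white one, and the grey funnel into the yellow one on top. Set each piece down without dropping it, so that it sits fully home and upright, and let go of it before fetching the next. Leave the open tube standing in its hole, and the two capped tubes, the spare orange and green strainers and the timer where they are.

Things in the scene. Friction and masses are not known exactly. Their poses are not given: they have to be found in the camera images.
- tube_mouth (a point): Open clear 50 ml tube with white thread and rim, no cap; 30 mm outside, 27 mm bore, 114 mm high, loose (1 mm play) in a hole of the fixed yellow rack (100 x 144 x 64 mm high). Point: centre of the mouth, level with the rim, 120 mm above the table; z up. A strainer's spigot goes in 10 mm, its shoulder on the rim: its point is then 9 mm above this one. 1 mm play when home; the taper leads in from 3 mm off.
- blue_center (a point): Blue strainer, a round plastic cup 38 mm high, 14 g, standing loose on the mat. From its foot up: tapered spigot 0-10 mm (20.6 mm across at the foot, 25 at the top), neck 10-23 mm (29 across, its lower edge is the shoulder), collar 23-38 mm (36 across, grip here) with a 27 mm bore 15 mm deep. Point: on the axis, 19 mm up (half-way; collar middle is 12 mm higher). z up.
- white_center (a point): White strainer, as the blue one: 38 mm high, 14 g, standing loose on the mat. From its foot up: tapered spigot 0-10 mm (20.6 mm across at the foot, 25 at the top), neck 10-23 mm (29 across, its lower edge is the shoulder), collar 23-38 mm (36 across, grip here) with a 27 mm bore 15 mm deep. Point: on the axis, 19 mm up (half-way; collar middle is 12 mm higher). z up.
- yellow_center (a point): Yellow strainer, as the blue one: 38 mm high, 14 g, standing loose on the mat. From its foot up: tapered spigot 0-10 mm (20.6 mm across at the foot, 25 at the top), neck 10-23 mm (29 across, its lower edge is the shoulder), collar 23-38 mm (36 across, grip here) with a 27 mm bore 15 mm deep. Point: on the axis, 19 mm up (half-way; collar middle is 12 mm higher). z up.
- funnel_center (a point): Grey funnel, 46 mm high, 22 g, loose on the mat. From its foot up: spigot 0-10 mm and 29 mm neck as a strainer's, cone 20-34 mm, straight rim band 34-46 mm (50 across, grip here). Point: on the axis, 23 mm up (half-way; band middle is 17 mm higher). z up. Each piece goes 10 mm into the strainer beneath: strainer points are then 28 mm apart, the funnel's is 32 mm above the yellow's.
- orange_center (a point): A spare orange strainer of the same shape, loose on the mat, not used. The point lies on its axis half-way up (19 mm).
- green_center (a point): A spare green strainer of the same shape, loose on the mat, not used. The point lies on its axis half-way up (19 mm).
- tube_red_cap (a point): A 50 ml tube with a red screw cap, standing in another opening of the yellow rack, at least 60 mm from the open tube's axis. The point is the centre of the top of the cap, 118 mm above the tube's foot and 4 mm higher than the open tube's rim; the cap is 34 mm across. Not used, not fixed.
- tube_purple_cap (a point): A 50 ml tube with a purple screw cap, otherwise as the red one; the point is the centre of the top of the cap. Not used, not fixed.
- timer_center (a point): A white lab timer, 66 mm wide, 40 mm deep at its foot and 56 mm high, standing loose on the mat; the point is its centre, 28 mm above its foot. x is across its thickness, y along its width. Not used.

How it is judged (in metres and radians):
On the way, in this order (a step that is already met when the one before it is completed fails the run):
1. the blue strainer is seated in the mouth of the open tube and let go (horizontal distance between blue_center and tube_mouth below 0.004 m and z of blue_center in the frame of tube_mouth between 0.005 and 0.012 m and angle between blue_center's own z axis and vertical below 0.1 rad and contact force between the fingers and blue below 0.1 N), for 0.2 s.
2. the white strainer is seated in the blue one and let go (horizontal distance between white_center and blue_center below 0.004 m and z of white_center in the frame of blue_center between 0.024 and 0.031 m and angle between white_center's own z axis and vertical below 0.1 rad and contact force between the fingers and white below 0.1 N), for 0.2 s.
3. the yellow strainer is seated in the white one and let go (horizontal distance between yellow_center and white_center below 0.004 m and z of yellow_center in the frame of white_center between 0.024 and 0.031 m and angle between yellow_center's own z axis and vertical below 0.1 rad and contact force between the fingers and yellow below 0.1 N), for 0.2 s.
4. the funnel is seated in the yellow strainer and let go (horizontal distance between funnel_center and yellow_center below 0.004 m and z of funnel_center in the frame of yellow_center between 0.028 and 0.035 m and angle between funnel_center's own z axis and vertical below 0.1 rad and contact force between the fingers and funnel below 0.1 N), for 0.2 s.
At the end, for the whole second after the job is handed in: Blue sits in the open tube, white in blue, yellow in white, funnel in yellow: each centred on the one beneath within 4 mm, home within 3 mm of height, upright within 0.1 rad, let go and at rest; the open tube upright in its hole, within 10 mm of where it was (all of step 1 and all of step 2 and all of step 3 and all of step 4 and linear speed of each of blue, white, yellow, funnel below 0.02 m/s and distance of tube_mouth from where it was at the start of the episode below 0.01 m and angle between tube_mouth's own z axis and vertical below 0.08 rad); the robot touches nothing.
It fails at once if a spare strainer is moved by more than 15 mm (distance of any of orange_center, green_center from where it was at the start of the episode above 0.015 m).
It fails at once if a capped tube is moved by more than 15 mm (distance of any of tube_red_cap, tube_purple_cap from where it was at the start of the episode above 0.015 m).
It fails at once if the timer is moved by more than 15 mm (distance of timer_center from where it was at the start of the episode above 0.015 m).
It fails at once if the open tube is pulled up or knocked by more than 20 mm (distance of tube_mouth from where it was at the start of the episode above 0.02 m).
It fails at once if a strainer or the funnel is dropped (moves faster than 0.5 m/s while out of the gripper, as after a fall of 13 mm) ((linear speed of blue above 0.5 m/s and contact force between the fingers and blue below 0.05 N) or (linear speed of white above 0.5 m/s and contact force between the fingers and white below 0.05 N) or (linear speed of yellow above 0.5 m/s and contact force between the fingers and yellow below 0.05 N) or (linear speed of funnel above 0.5 m/s and contact force between the fingers and funnel below 0.05 N)).
It also fails if it takes over 99 s, if anything falls off the work surface, if the arm or the gripper's body presses on something with over 40 N, if the wrist force passes 120 N, or if a joint passes its speed limit or range.

## Robot

A 6-joint arm with a two-finger parallel gripper is mounted at the origin on the work surface. World frame = base frame: x ahead of the robot, y to its left, z up, the work surface at z = 0. Lengths are in mm, angles in rad, forces in N, time in s.
With the tool pointing down it reaches from about 350 to 875 mm from the base axis. Payload 4.2 kg.
Tool frame: the origin (TCP) lies midway between the tips of the shut fingers; the grasp point (between the pads) lies 19 mm behind it (arm.tcp_to_grasp is the distance from the TCP to the grasp point, in mm); z points along the fingers, y is the line along which they close (so a half turn about z gives the same grasp; the last joint's range is limited). The gripper opens to 85 mm and grips with 20 to 120 N. Pads are 22 mm wide; open, the fingers measure 114 mm over their backs; the gripper's body (76 mm by 85 mm) begins 54 mm behind the grasp point. The pads swing forward as they close: fully open they stand 13 mm farther back than shut.
Start: joints at [1.444, 0.385, 0.008, 0, -1.194, -0.259], TCP at [235.155, 579.052, 202.612] pointing down, gripper open.
Joint ranges: [-3.14, 3.14], [-1.21, 2.06], [-1.07, 1.41], [-3.16, 2.05], [-2.99, -0.16], [-3.1, 3.1]. Speed limits (rad/s): [2.79, 2.79, 3.14, 3.14, 3.14, 3.14].

## Interface

Orientations are given as a unit quaternion [x, y, z, w].
In Python, from bench import arm, imaging, job, models gives the robot as it stands.
- The arm moves only by the tool arm_command, never from a script. Its argument "rows" is a list of rows, each an object with "grip": the opening, from 0 (shut) to 1 (fully open); "linear": the shift along the tool's x, y, z in mm, a list of three; "rot": the turn, a rotation vector about the tool's x, y, z in rad, a list of three. In form: [{"grip": grip, "linear": [tx, ty, tz], "rot": [rx, ry, rz]}, ...]. A call has 1 to 10 rows; each row is the pose to reach, as a shift and turn from the pose commanded when the call began, along the tool's axes at that moment; what a row does not reach only later rows make up. A row lasts 1/8 s, in which the tool goes at most 62.5 mm and 10.7 degrees, less where a joint would pass 70% of its speed; a pose out of reach is approached as far as the arm can. A call with a gripper value outside its range is refused whole. The fingers move at their own pace and stop on an object; the grip force is fixed at half the most. Time passes only in rows, so rows that repeat a pose let the fingers close. It gives the time, the measured TCP pose, the force, the opening and the grip force at its end, in the units of the state.
- arm.read_state(): the state, without advancing time (a new reading comes with each control period).
- imaging.get_image(name): name is "side" or "top" or "wrist"; returns a dict with "frame" (400x640x3 uint8, red, green, blue), "fx", "fy", "cx", "cy" (pixels), "extrinsics" (4x4, takes a point from world to camera coordinates); the wrist camera has in their place "T_tool_cam" (4x4, takes a point from camera to tool coordinates, whose origin is the TCP and whose axes are the flange's). Camera axes: x right, y down, z forward; pixel columns grow to the right and rows downward; lengths in mm; the calibration is good to about 2 mm. A picture is of the moment at which its call begins: read the wrist's pose just before it. There is no depth.
- job.job_done(): hands the job in; it is judged then, once.
Trained networks look in a picture, given as the dict that the camera call returned (one of the last four; its "shot" number tells which), for a name from the list of things; names that differ only in an ending like _2 or _b are one class to them, and where a whole thing is asked for, a point or a joint stands for the part that bears it (a point fixed in the world has none). Each returns a list of dicts, best first, with "score" (0 to 1); they miss things now and then, are a little off and sometimes report something else, mostly with a low value. They report only what shows in the picture. A call takes as long as a camera call.
- models.spot_in(picture, query): "rect" ([left, top, right, bottom] in pixels, round what is visible of it).
- models.tip_of(picture, query): "pixel" ([column, row] in pixels: a listed point, or the origin of a listed thing).
The state is a dict: "clock": time; "joints": joint angles; "joint_vel": joint speeds; "joint_efforts": joint torques, N m; "position": TCP position; "ee_rot": TCP orientation; "contact_force": force on the tool from outside, world axes, zero at the start; "wrist_torque": the same for the moment, N m; "gripper_width": finger opening in mm; "grasp_force": force on a finger pad.
Only numpy, scipy, OpenCV 4.12 (cv2) and the standard library are available. Lean on these libraries where they do the work, as an engineer would, in place of code of your own. Each camera call takes 0.05 s, during which the arm holds its last target. There are 200 camera calls.

## Working session

There is one attempt and no reset: what is moved stays moved. The work goes in short steps, Python scripts to look and compute and a tool call to move; the robot and the scene stay as the last step left them, time stands still between calls to the robot, and variables do not carry over. Pictures are saved under pics/ and viewed, at most 15 in all, crops included, and the job is handed in when it is done.

Besides the shell and the picture viewer there is one more tool, called as name(argument=value, ...) on one line, values as JSON. arm_command: Moves the arm, as the interface text tells. Its arguments: {"type":"object","properties":{"rows":{"type":"array"}},"required":["rows"]}

```bash
mkdir -p pics; cat > h.py <<'E'
import numpy as np, cv2
from scipy.spatial.transform import Rotation as R
from bench import arm, imaging, job, models
def ray(im,px,st=None):
    K=np.array([[im['fx'],0,im['cx']],[0,im['fy'],im['cy']],[0,0,1]])
    d=np.linalg.inv(K)@[px[0],px[1],1]
    if 'extrinsics' in im: T=np.linalg.inv(np.array(im['extrinsics']))
    else:
        W=np.eye(4);W[:3,:3]=R.from_quat(st['ee_rot']).as_matrix();W[:3,3]=st['position'];T=W@np.array(im['T_tool_cam'])
    return T[:3,3],T[:3,:3]@d
def atz(o,d,z): return o+d*(z-o[2])/d[2]
Z=dict(tube_mouth=120,blue_center=19,white_center=19,yellow_center=19,funnel_center=23,orange_center=19,green_center=19,tube_red_cap=124,tube_purple_cap=124,timer_center=28)
def tri(rs):
    A=sum(np.eye(3)-np.outer(d,d)/(d@d) for o,d in rs);b=sum((np.eye(3)-np.outer(d,d)/(d@d))@o for o,d in rs)
    return np.linalg.solve(A,b)
E
python3 - <<'E'
from h import *
st=arm.read_state();print({k:np.round(v,3) for k,v in st.items()})
for c in ['top','side','wrist']:
    im=imaging.get_image(c);cv2.imwrite(f'pics/{c}0.png',im['frame'][:,:,::-1])
    print(c,np.round(ray(im,(320,200),st)[0]))
    for n in Z:
        r=models.tip_of(im,n)[:2]
        print(n,[(np.round(a['pixel']),round(a['score'],2),np.round(atz(*ray(im,a['pixel'],st),Z[n])[:2],1)) for a in r])
E
```

```text
{'clock': np.float64(0.0), 'joints': array([ 1.444e+00,  3.860e-01,  7.000e-03, -1.000e-03, -1.194e+00,
       -2.590e-01]), 'joint_vel': array([-0.   ,  0.001,  0.   ,  0.001,  0.   ,  0.001]), 'joint_efforts': array([-0.0000e+00, -3.9229e+01,  1.8840e+01,  4.1860e+00, -5.0000e-03,
        0.0000e+00]), 'position': array([234.928, 578.453, 201.504]), 'ee_rot': array([ 0.981, -0.192, -0.   ,  0.001]), 'contact_force': array([-0.27 ,  0.677, -0.389]), 'wrist_torque': array([ 0.027,  0.064, -0.012]), 'grasp_force': np.float64(0.0), 'gripper_width': np.float64(85.426)}
top [ 378.   -2. 1291.]
tube_mouth [(array([356., 186.]), 0.51, array([ 590.9, -101.4]))]
blue_center [(array([207., 199.]), 0.62, array([555.6, 327.7])), (array([264., 236.]), 0.24, array([452.4, 156.4]))]
white_center [(array([264., 238.]), 0.5, array([447.2, 155. ]))]
yellow_center [(array([215., 235.]), 0.47, array([453. , 298.2]))]
funnel_center [(array([373., 243.]), 0.72, array([ 439.9, -161.4])), (array([417., 235.]), 0.64, array([ 467. , -287.9]))]
orange_center [(array([369., 242.]), 0.42, array([ 444.7, -149.7]
[... 622 characters left out ...]
er [(array([412., 173.]), 0.7, array([ 458.4, -312.6]))]
orange_center [(array([390., 208.]), 0.71, array([ 443.4, -157.9]))]
green_center [(array([354., 246.]), 0.79, array([ 4.501e+02, -1.000e-01])), (array([325., 147.]), 0.43, array([ 722.3, -273.5]))]
tube_red_cap [(array([324., 148.]), 0.88, array([ 638.5, -145.3])), (array([408., 178.]), 0.31, array([ 419.1, -164.5]))]
tube_purple_cap [(array([306., 167.]), 0.76, array([627. , -56.3]))]
timer_center [(array([381., 150.]), 0.71, array([ 577. , -351.3]))]
wrist [311. 548. 373.]
tube_mouth []
blue_center []
white_center []
yellow_center []
funnel_center []
orange_center []
green_center []
tube_red_cap []
tube_purple_cap []
timer_center []
```

View pics/top0.png

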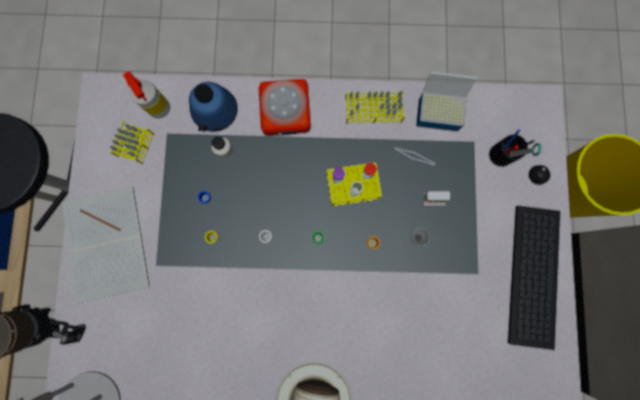

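View pics/side0.png

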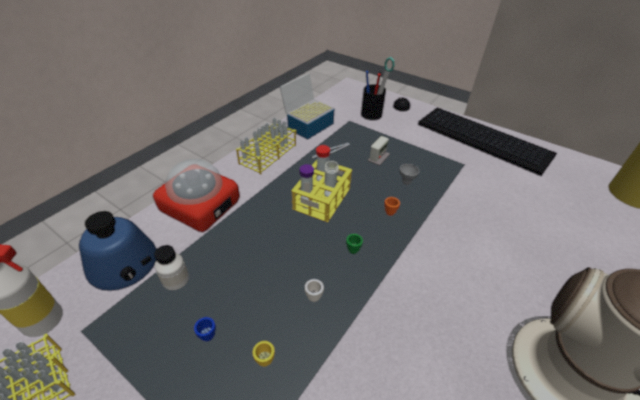

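View pics/wrist0.png

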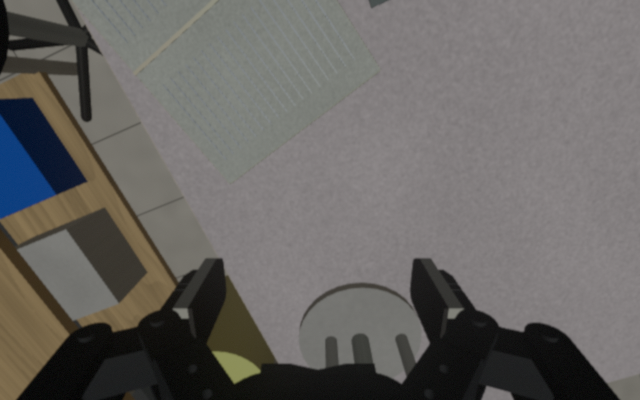

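The top and side views agree. Blue is at about (557,331), yellow (449,302), white (452,146), funnel (460,-300) and the tube mouth (597,-104). The red cap is near (639,-139) and the purple cap near (628,-50). I'll keep one tool yaw for everything, closing at about 10° to world x, so the fingers pass between the caps and the wrist-camera bias cancels between pick and place.

```bash
cat >> h.py <<'E'
QT=R.from_matrix(np.array([[np.cos(a:=np.radians(-80)),np.sin(a),0],[np.sin(a),-np.cos(a),0],[0,0,-1]]).T.T)
def plan(p,cur=None):
    "linear/rot in present tool axes to TCP p with the standard yaw, from measured pose"
    st=arm.read_state();r=R.from_quat(st['ee_rot'])
    print('lin',np.round(r.inv().apply(np.array(p)-st['position']),1),'rot',np.round((r.inv()*QT).as_rotvec(),3),'at',np.round(st['position'],1))
E
python3 - <<'E'
from h import *
im=imaging.get_image('wrist');print(np.round(im['T_tool_cam'],3),im['fx'],im['cx'],im['cy']);print(QT.as_matrix().round(3))
plan((557,380,200))
E
```

```text
[[-0.00000e+00 -9.47000e-01 -3.20000e-01  8.20270e+01]
 [ 1.00000e+00 -0.00000e+00 -1.00000e-03  3.30000e-02]
 [ 1.00000e-03 -3.20000e-01  9.47000e-01 -1.71422e+02]
 [ 0.00000e+00  0.00000e+00  0.00000e+00  1.00000e+00]] 325.0037273095354 317.66634632952514 194.88942553785532
[[ 0.174 -0.985  0.   ]
 [-0.985 -0.174 -0.   ]
 [ 0.     0.    -1.   ]]
lin [373.1  63.3   2.6] rot [ 0.   -0.    1.01] at [235.2 579.  202.6]
```

```bash
python3 - <<'E'
from h import *
plan((557,331,140))
E
```

```text
lin [391.5 108.7  62.6] rot [ 0.   -0.    1.01] at [235.2 579.  202.6]
```

arm_command(rows=[{"grip": 1,"linear": [391.5,108.7,0],"rot": [0,0,1.01]},{"grip": 1,"linear": [391.5,108.7,0],"rot": [0,0,1.01]},{"grip": 1,"linear": [391.5,108.7,0],"rot": [0,0,1.01]},{"grip": 1,"linear": [391.5,108.7,0],"rot": [0,0,1.01]},{"grip": 1,"linear": [391.5,108.7,0],"rot": [0,0,1.01]},{"grip": 1,"linear": [391.5,108.7,0],"rot": [0,0,1.01]},{"grip": 1,"linear": [391.5,108.7,0],"rot": [0,0,1.01]},{"grip": 1,"linear": [391.5,108.7,62],"rot": [0,0,1.01]},{"grip": 1,"linear": [391.5,108.7,62],"rot": [0,0,1.01]},{"grip": 1,"linear": [391.5,108.7,62],"rot": [0,0,1.01]}])

```text
clock: 2.95
position: [557.9, 331.8, 142.4]
ee_rot: [0.767, -0.642, 0.001, -0.001]
contact_force: [-0.2, -0.2, 0.3]
gripper_width: 85.3
grasp_force: 0.0
```

```bash
cat >> h.py <<'E'
def look(n,tag=None,c='wrist',z=None,zt=None):
    st=arm.read_state();im=imaging.get_image(c)
    t=models.tip_of(im,n)[:2];s=models.spot_in(im,n)[:2]
    for a in t: print(n,'tip',np.round(a['pixel'],1),round(a['score'],2),np.round(atz(*ray(im,a['pixel'],st),Z[n] if z is None else z),1))
    for a in s: print('  rect',np.round(a['rect']),round(a['score'],2))
    print('tcp',np.round(st['position'],1),st['clock'])
    if tag: cv2.imwrite(f'pics/{tag}.png',im['frame'][:,:,::-1])
    return st,im,t,s
E
python3 - <<'E'
from h import *
look('blue_center','b1')
E
```

```text
blue_center tip [313.2 179.3] 0.58 [561.8 334.7  19. ]
  rect [295. 162. 335. 203.] 0.62
tcp [557.9 331.8 142.4] 2.95
```

View pics/b1.png

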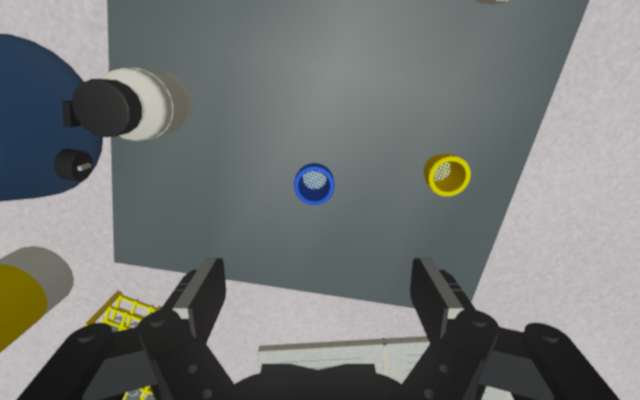

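The wrist view shows the blue rim at about (314,184) and the yellow rim at about (449,175), with nothing near either. To get closer than the network, I'll fit the modelled silhouette to the segmented one.

```bash
cat >> h.py <<'E'
STR=[(0,10.3),(10,12.5),(10,14.5),(23,14.5),(23,18),(38,18)]
FUN=[(0,10.3),(10,12.5),(10,14.5),(20,14.5),(34,25),(46,25)]
def project(im,st,P):
    if 'extrinsics' in im: T=np.array(im['extrinsics'])
    else:
        W=np.eye(4);W[:3,:3]=R.from_quat(st['ee_rot']).as_matrix();W[:3,3]=st['position'];T=np.linalg.inv(W@np.array(im['T_tool_cam']))
    q=P@T[:3,:3].T+T[:3,3];return np.c_[q[:,0]/q[:,2]*im['fx']+im['cx'],q[:,1]/q[:,2]*im['fy']+im['cy']]
def hullmom(h):
    m=cv2.moments(h.astype(np.float32));return np.array([m['m10'],m['m01']])/m['m00'],m['m00']
def fit(im,st,rect,prof,base=0,pad=8,ref=None,show=None):
    l,t,r,b=[int(v) for v in (rect[0]-pad,rect[1]-pad,rect[2]+pad,rect[3]+pad)]
    L=cv2.cvtColor(im['frame'],cv2.COLOR_RGB2LAB).astype(float)[t:b,l:r]
    bd=np.vstack([L[:3].reshape(-1,3),L[-3:].reshape(-1,3),L[:,:3].reshape(-1,3),L[:,-3:].reshape(-1,3)])
    D=np.linalg.norm(L-np.median(bd,0),axis=2);D=np.clip(D,0,255).astype(np.uint8)
    th,_=cv2.threshold(D,0,255,cv2.THRESH_OTSU);m=(D>min(th,ref or 30)).astype(np.uint8)
    cs,_=cv2.findContours(m,cv2.RETR_EXTERNAL,cv2.CHAIN_APPROX_NONE)
    h=cv2.convexHull(max(cs,key=cv2.contourArea))+np.array([l,t])
    c,A=hullmom(h)
    a=np.linspace(0,2*np.pi,60);M=np.vstack([np.c_[R_*np.cos(a),R_*np.sin(a),np.full(60,base+z)] for z,R_ in prof])
    x=atz(*ray(im,c,st),base+prof[-1][0])[:2]
    for _ in range(6):
        ph=cv2.convexHull(project(im,st,M+[*x,0]).astype(np.float32));pc,pA=hullmom(ph)
        z=base+prof[-1][0];x=x+(atz(*ray(im,c,st),z)-atz(*ray(im,pc,st),z))[:2]
    print('fit',x.round(1),'px',c.round(1),'area',A,round(pA),'bbox',cv2.boundingRect(h),'model',cv2.boundingRect(ph),'thr',th)
    return x
E
python3 - <<'E'
from h import *
st,im,t,s=look('blue_center')
fit(im,st,s[0]['rect'],STR)
s=models.spot_in(im,'yellow_center');fit(im,st,s[0]['rect'],STR)
E
```

```text
blue_center tip [315.3 178.5] 0.88 [560.  334.8  19. ]
  rect [293. 160. 334. 204.] 0.97
tcp [557.9 332.5 143.4] 3.1
fit [560.9 335.3] px [314.1 182.7] area 1329.0 1362 bbox (294, 162, 41, 42) model (293, 161, 42, 43) thr 36.0
fit [444.5 306. ] px [447.  173.3] area 1538.0 1564 bbox (424, 153, 47, 43) model (423, 152, 48, 44) thr 38.0
```

arm_command(rows=[{"grip": 1,"linear": [-2.2,-3.4,40],"rot": [0,0,0]},{"grip": 1,"linear": [-2.2,-3.4,80],"rot": [0,0,0]},{"grip": 1,"linear": [-2.2,-3.4,110],"rot": [0,0,0]},{"grip": 1,"linear": [-2.2,-3.4,130],"rot": [0,0,0]},{"grip": 1,"linear": [-2.2,-3.4,132],"rot": [0,0,0]},{"grip": 1,"linear": [-2.2,-3.4,132],"rot": [0,0,0]},{"grip": 1,"linear": [-2.2,-3.4,132],"rot": [0,0,0]}])

```text
clock: 4.18
position: [560.7, 334.5, 10.1]
ee_rot: [0.766, -0.642, 0.0, -0.001]
contact_force: [-0.2, -0.4, 0.3]
gripper_width: 85.7
grasp_force: 0.0
```

arm_command(rows=[{"grip": 0.5,"linear": [0,0,0],"rot": [0,0,0]},{"grip": 0.3,"linear": [0,0,0],"rot": [0,0,0]},{"grip": 0,"linear": [0,0,0],"rot": [0,0,0]},{"grip": 0,"linear": [0,0,0],"rot": [0,0,0]},{"grip": 0,"linear": [0,0,0],"rot": [0,0,0]},{"grip": 0,"linear": [0,0,0],"rot": [0,0,0]},{"grip": 0,"linear": [0,0,0],"rot": [0,0,0]},{"grip": 0,"linear": [0,0,0],"rot": [0,0,0]}])

```text
clock: 5.18
position: [560.5, 334.2, 9.4]
ee_rot: [0.766, -0.642, 0.0, -0.001]
contact_force: [0.2, -0.3, 5.1]
gripper_width: 30.3
grasp_force: 59.5
```

```bash
python3 - <<'E'
from h import *
st,im,t,s=look('blue_center')
cv2.imwrite('pics/b2.png',cv2.resize(im['frame'][120:400,160:480,::-1],None,fx=2,fy=2))
E
```

```text
blue_center tip [315.4 245.8] 0.98 [561.  336.7  19. ]
  rect [288. 214. 350. 291.] 0.77
tcp [560.5 334.2   9.4] 5.175
```

View pics/b2.png

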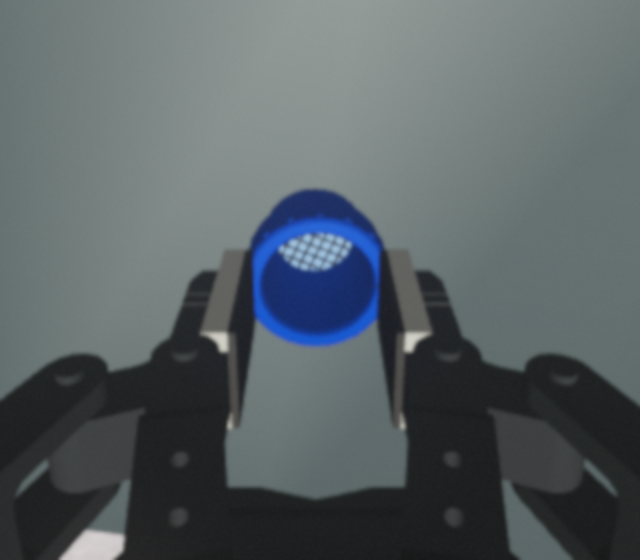

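The blue strainer sits between the pads by its collar and centred, with the rim at column ~318. Next I'll lift it and move to look at the tube mouth from beside it.

arm_command(rows=[{"grip": 0,"linear": [0,0,-15],"rot": [0,0,0]},{"grip": 0,"linear": [0,0,-60],"rot": [0,0,0]},{"grip": 0,"linear": [0,0,-120],"rot": [0,0,0]},{"grip": 0,"linear": [40,4,-170],"rot": [0,0,0]},{"grip": 0,"linear": [90,10,-210],"rot": [0,0,0]},{"grip": 0,"linear": [150,16,-222],"rot": [0,0,0]},{"grip": 0,"linear": [210,22,-222],"rot": [0,0,0]},{"grip": 0,"linear": [270,28,-222],"rot": [0,0,0]},{"grip": 0,"linear": [330,35,-222],"rot": [0,0,0]},{"grip": 0,"linear": [378,40,-222],"rot": [0,0,0]}])

```text
clock: 6.58
position: [585.7, -47.6, 231.0]
ee_rot: [0.766, -0.643, -0.0, -0.0]
contact_force: [0.6, -0.2, -0.4]
gripper_width: -0.1
grasp_force: 0.0
```

arm_command(rows=[{"grip": 0,"linear": [0,0,0],"rot": [0,0,0]},{"grip": 0,"linear": [0,0,0],"rot": [0,0,0]},{"grip": 0,"linear": [0,0,0],"rot": [0,0,0]},{"grip": 0,"linear": [0,0,0],"rot": [0,0,0]}])

```text
clock: 7.08
position: [586.4, -44.2, 230.7]
ee_rot: [0.767, -0.642, -0.0, -0.0]
contact_force: [-0.4, 0.9, 0.1]
gripper_width: 0.1
grasp_force: 0.0
```

```bash
python3 - <<'E'
from h import *
st,im,t,s=look('tube_mouth','t1')
for n in ['tube_red_cap','tube_purple_cap','blue_center']:
    for a in models.tip_of(im,n)[:1]: print(n,np.round(a['pixel']),a['score'],np.round(atz(*ray(im,a['pixel'],st),Z[n]),1))
E
```

```text
tube_mouth tip [326.4 115.8] 0.66 [ 588.9 -102.1  120. ]
  rect [310.  97. 346. 135.] 0.74
tcp [586.4 -44.2 230.7] 7.075
tube_red_cap [274.  59.] 0.87 [ 637.8 -138.2  124. ]
tube_purple_cap [280. 167.] 0.79 [621.1 -51.8 124. ]
```

View pics/t1.png

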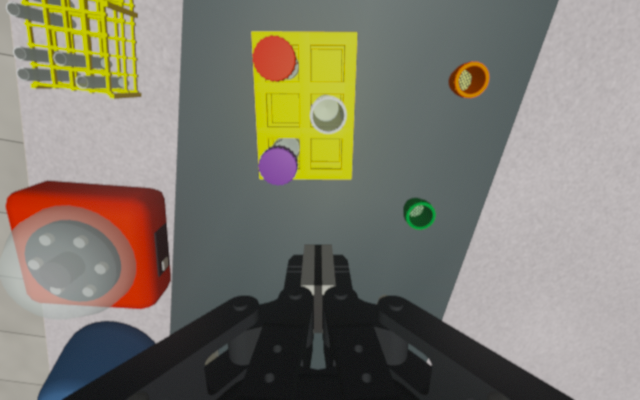

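Bad news: the gripper is shut and empty, so the blue strainer slipped out during the lift. The tube mouth shows at (328,115), red cap (274,59), purple (279,167), green (420,213) and orange (469,79). Finding blue now.

```bash
python3 - <<'E'
from h import *
st,im,t,s=look('blue_center','s2','side')
st,im2,t,s=look('blue_center','tp2','top')
cv2.imwrite('pics/s2c.png',np.hstack([cv2.resize(im['frame'][250:390,100:320,::-1],(620,400)[::1]) [:, :400], cv2.resize(im2['frame'][150:250,160:260,::-1],(400,400))]))
E
```

```text
blue_center tip [208.8 337.3] 0.97 [549.3 337.9  19. ]
  rect [197. 327. 220. 353.] 0.72
tcp [586.4 -45.1 230.6] 7.375
blue_center tip [201.8 203.8] 0.68 [542.1 343.   19. ]
tcp [586.4 -45.4 230.6] 7.525
```

View pics/s2c.png

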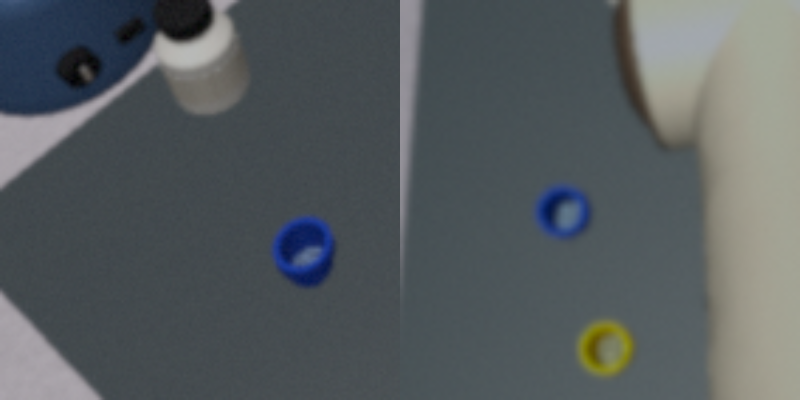

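Blue still stands upright, about 12 mm from where it was, at roughly (549,338). The full 60 N squeeze to 30 mm on a 36 mm collar looks like the cause. I'll go back, close in stages and watch the force.

arm_command(rows=[{"grip": 1,"linear": [-384,-29,0],"rot": [0,0,0]},{"grip": 1,"linear": [-384,-29,0],"rot": [0,0,0]},{"grip": 1,"linear": [-384,-29,0],"rot": [0,0,0]},{"grip": 1,"linear": [-384,-29,0],"rot": [0,0,0]},{"grip": 1,"linear": [-384,-29,0],"rot": [0,0,0]},{"grip": 1,"linear": [-384,-29,60],"rot": [0,0,0]},{"grip": 1,"linear": [-384,-29,90],"rot": [0,0,0]},{"grip": 1,"linear": [-384,-29,90],"rot": [0,0,0]},{"grip": 1,"linear": [-384,-29,90],"rot": [0,0,0]},{"grip": 1,"linear": [-384,-29,90],"rot": [0,0,0]}])

```text
clock: 8.93
position: [549.5, 337.6, 143.3]
ee_rot: [0.766, -0.643, 0.0, -0.002]
contact_force: [0.3, -0.1, 0.8]
gripper_width: 86.0
grasp_force: 0.0
```

```bash
python3 - <<'E'
from h import *
st,im,t,s=look('blue_center')
x=fit(im,st,s[0]['rect'],STR); plan((*x,12))
E
```

```text
blue_center tip [324.7 184.7] 0.83 [541.8 344.3  19. ]
  rect [306. 167. 342. 207.] 0.81
tcp [549.5 337.6 143.3] 8.925
fit [543.7 343.9] px [323.  187.9] area 1319.5 1352 bbox (303, 167, 41, 42) model (302, 166, 42, 43) thr 35.0
lin [ -7.1   4.4 130.4] rot [-0.003  0.002 -0.001] at [548.9 337.4 142.4]
```

arm_command(rows=[{"grip": 1,"linear": [-7.1,4.6,40],"rot": [0,0,0]},{"grip": 1,"linear": [-7.1,4.6,80],"rot": [0,0,0]},{"grip": 1,"linear": [-7.1,4.6,110],"rot": [0,0,0]},{"grip": 1,"linear": [-7.1,4.6,130],"rot": [0,0,0]},{"grip": 0.6,"linear": [-7.1,4.6,130],"rot": [0,0,0]},{"grip": 0.48,"linear": [-7.1,4.6,130],"rot": [0,0,0]},{"grip": 0.48,"linear": [-7.1,4.6,130],"rot": [0,0,0]},{"grip": 0.48,"linear": [-7.1,4.6,130],"rot": [0,0,0]}])

```text
clock: 10.07
position: [542.7, 344.4, 11.7]
ee_rot: [0.766, -0.643, 0.0, -0.001]
contact_force: [0.6, -0.0, 0.7]
gripper_width: 41.5
grasp_force: 0.0
```

arm_command(rows=[{"grip": 0.4,"linear": [0,0,0],"rot": [0,0,0]},{"grip": 0.4,"linear": [0,0,0],"rot": [0,0,0]},{"grip": 0.4,"linear": [0,0,0],"rot": [0,0,0]},{"grip": 0.4,"linear": [0,0,0],"rot": [0,0,0]}])

```text
clock: 10.58
position: [542.3, 344.0, 10.6]
ee_rot: [0.766, -0.643, 0.0, -0.0]
contact_force: [0.3, -0.8, 0.5]
gripper_width: 34.1
grasp_force: 0.1
```

arm_command(rows=[{"grip": 0.37,"linear": [0,0,0],"rot": [0,0,0]},{"grip": 0.37,"linear": [0,0,0],"rot": [0,0,0]},{"grip": 0.37,"linear": [0,0,0],"rot": [0,0,0]}])

```text
clock: 10.95
position: [542.6, 344.2, 10.9]
ee_rot: [0.766, -0.643, 0.0, -0.0]
contact_force: [1.4, 0.0, 1.7]
gripper_width: 31.6
grasp_force: 0.7
```

arm_command(rows=[{"grip": 0.33,"linear": [0,0,0],"rot": [0,0,0]},{"grip": 0.33,"linear": [0,0,0],"rot": [0,0,0]},{"grip": 0.33,"linear": [0,0,0],"rot": [0,0,0]}])

```text
clock: 11.32
position: [543.3, 344.6, 11.5]
ee_rot: [0.766, -0.642, 0.0, -0.001]
contact_force: [2.5, 0.0, 5.0]
gripper_width: 28.1
grasp_force: 2.4
```

```bash
python3 - <<'E'
from h import *
st,im,t,s=look('blue_center')
im2=imaging.get_image('side')
print(s)
cv2.imwrite('pics/b3.png',np.hstack([cv2.resize(im['frame'][150:350,230:410,::-1],(400,444))[:400],cv2.resize(im2['frame'][270:370,160:260,::-1],(400,400))]))
E
```

```text
blue_center tip [321.2 240.1] 0.86 [541.1 344.1  19. ]
  rect [284. 209. 353. 286.] 0.57
tcp [543.3 344.6  11.5] 11.325
[{'rect': [284.3, 208.6, 353.1, 286.2], 'score': 0.57}]
```

View pics/b3.png

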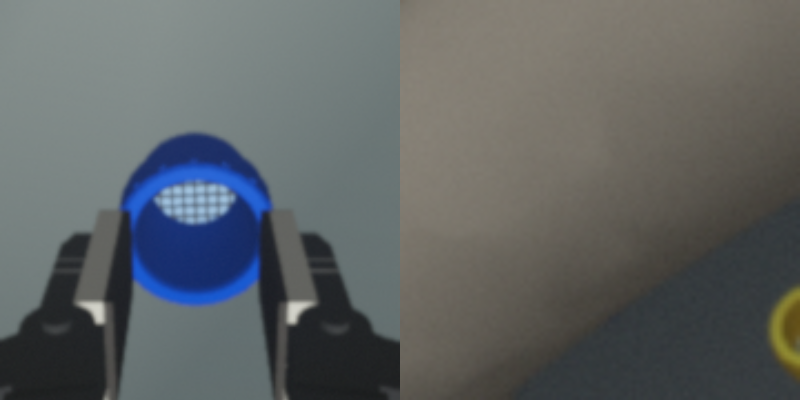

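The wrist image puts the pad tips about 35 mm behind the reported TCP. They were only resting on top of the collar, which matches the upward force and the low pad force. I'll check the arm's constants and confirm with a careful descent.

```bash
python3 - <<'E'
from h import *
print([a for a in dir(arm) if a[0]!='_'],arm.tcp_to_grasp)
E
```

```text
['IKError', 'read_state', 'tcp_to_grasp'] 18.700000000000003
```

arm_command(rows=[{"grip": 1,"linear": [0,0,0],"rot": [0,0,0]},{"grip": 1,"linear": [0,0,0],"rot": [0,0,0]},{"grip": 1,"linear": [0,0,0],"rot": [0,0,0]},{"grip": 1,"linear": [0,0,4],"rot": [0,0,0]},{"grip": 1,"linear": [0,0,6],"rot": [0,0,0]},{"grip": 1,"linear": [0,0,8],"rot": [0,0,0]},{"grip": 1,"linear": [0,0,8],"rot": [0,0,0]}])

```text
clock: 12.4
position: [542.2, 343.8, 2.3]
ee_rot: [0.766, -0.643, -0.0, 0.0]
contact_force: [-0.3, -1.3, -0.8]
gripper_width: 85.8
grasp_force: 0.0
```

arm_command(rows=[{"grip": 1,"linear": [0,0,4],"rot": [0,0,0]},{"grip": 1,"linear": [0,0,8],"rot": [0,0,0]},{"grip": 1,"linear": [0,0,10],"rot": [0,0,0]},{"grip": 1,"linear": [0,0,10],"rot": [0,0,0]}])

```text
clock: 12.9
position: [542.2, 343.9, -7.7]
ee_rot: [0.766, -0.643, -0.0, 0.0]
contact_force: [0.6, 0.5, -0.2]
gripper_width: 85.6
grasp_force: 0.0
```

arm_command(rows=[{"grip": 0.7,"linear": [0,0,0],"rot": [0,0,0]},{"grip": 0.6,"linear": [0,0,0],"rot": [0,0,0]},{"grip": 0.5,"linear": [0,0,0],"rot": [0,0,0]},{"grip": 0.48,"linear": [0,0,0],"rot": [0,0,0]},{"grip": 0.48,"linear": [0,0,0],"rot": [0,0,0]}])

```text
clock: 13.52
position: [542.3, 343.9, -7.4]
ee_rot: [0.766, -0.643, 0.0, -0.0]
contact_force: [0.5, -0.5, -1.0]
gripper_width: 41.0
grasp_force: 0.0
```

arm_command(rows=[{"grip": 0.4,"linear": [0,0,0],"rot": [0,0,0]},{"grip": 0.38,"linear": [0,0,0],"rot": [0,0,0]},{"grip": 0.38,"linear": [0,0,0],"rot": [0,0,0]}])

```text
clock: 13.9
position: [542.4, 344.0, -7.0]
ee_rot: [0.766, -0.643, 0.0, -0.0]
contact_force: [-0.8, 0.0, 2.2]
gripper_width: 33.6
grasp_force: 59.6
```

The contact width and 60 N force confirm it: the pads only reach the collar with the TCP near z = -7. I'll go 7 mm deeper for a centred collar grip.

arm_command(rows=[{"grip": 0.6,"linear": [0,0,0],"rot": [0,0,0]},{"grip": 0.6,"linear": [0,0,0],"rot": [0,0,0]},{"grip": 0.6,"linear": [0,0,3],"rot": [0,0,0]},{"grip": 0.6,"linear": [0,0,7],"rot": [0,0,0]},{"grip": 0.6,"linear": [0,0,7],"rot": [0,0,0]},{"grip": 0.45,"linear": [0,0,7],"rot": [0,0,0]},{"grip": 0.38,"linear": [0,0,7],"rot": [0,0,0]},{"grip": 0.38,"linear": [0,0,7],"rot": [0,0,0]},{"grip": 0.38,"linear": [0,0,7],"rot": [0,0,0]},{"grip": 0.38,"linear": [0,0,7],"rot": [0,0,0]}])

```text
clock: 15.15
position: [542.5, 344.1, -14.2]
ee_rot: [0.766, -0.643, 0.0, -0.0]
contact_force: [0.4, 0.2, 1.3]
gripper_width: 34.4
grasp_force: 59.7
```

arm_command(rows=[{"grip": 0.38,"linear": [0,0,-8],"rot": [0,0,0]},{"grip": 0.38,"linear": [0,0,-20],"rot": [0,0,0]},{"grip": 0.38,"linear": [0,0,-50],"rot": [0,0,0]},{"grip": 0.38,"linear": [0,0,-90],"rot": [0,0,0]},{"grip": 0.38,"linear": [0,0,-130],"rot": [0,0,0]},{"grip": 0.38,"linear": [0,0,-150],"rot": [0,0,0]}])

```text
clock: 15.9
position: [543.2, 344.7, 139.6]
ee_rot: [0.766, -0.642, 0.0, -0.003]
contact_force: [-0.1, 0.1, 0.3]
gripper_width: 34.2
grasp_force: 59.6
```

arm_command(rows=[{"grip": 0.38,"linear": [20,1.2,-40],"rot": [0,0,0]},{"grip": 0.38,"linear": [60,3.6,-65],"rot": [0,0,0]},{"grip": 0.38,"linear": [110,6.7,-74],"rot": [0,0,0]},{"grip": 0.38,"linear": [170,10.3,-74],"rot": [0,0,0]},{"grip": 0.38,"linear": [230,14,-74],"rot": [0,0,0]},{"grip": 0.38,"linear": [290,17.7,-74],"rot": [0,0,0]},{"grip": 0.38,"linear": [340,20.7,-74],"rot": [0,0,0]},{"grip": 0.38,"linear": [375,23,-74],"rot": [0,0,0]},{"grip": 0.38,"linear": [391,24,-74],"rot": [0,0,0]},{"grip": 0.38,"linear": [391,24,-74],"rot": [0,0,0]}])

```text
clock: 17.15
position: [586.7, -45.8, 210.0]
ee_rot: [0.766, -0.643, 0.0, -0.0]
contact_force: [0.3, -0.1, 0.3]
gripper_width: 34.2
grasp_force: 59.6
```

arm_command(rows=[{"grip": 0.38,"linear": [0,0,0],"rot": [0,0,0]},{"grip": 0.38,"linear": [0,0,0],"rot": [0,0,0]},{"grip": 0.38,"linear": [0,0,0],"rot": [0,0,0]}])

```text
clock: 17.52
position: [586.8, -44.3, 209.6]
ee_rot: [0.767, -0.642, -0.0, -0.0]
contact_force: [-0.4, 0.7, -0.6]
gripper_width: 33.7
grasp_force: 59.6
```

```bash
python3 - <<'E'
from h import *
st,im,t,s=look('tube_mouth','t2')
l,tp,r,b=[int(v) for v in s[0]['rect']]
for n in ['tube_red_cap','tube_purple_cap','blue_center']:
    for a in models.tip_of(im,n)[:1]: print(n,np.round(a['pixel']),a['score'],np.round(atz(*ray(im,a['pixel'],st),Z[n]),1))
a=np.linspace(0,2*np.pi,40)
W=R.from_quat(st['ee_rot']);
f=im['frame'].copy()
# model in-hand rim circle at z=tcp+52 centred on tcp; tube ring at network tip
c=atz(*ray(im,t[0]['pixel'],st),120)
for cen,rr,col in (((*st['position'][:2],st['position'][2]+52),18,(255,0,0)),(c,15,(255,0,255))):
    p=project(im,st,np.c_[cen[0]+rr*np.cos(a),cen[1]+rr*np.sin(a),np.full(40,cen[2])])
    cv2.polylines(f,[np.round(p*8).astype(np.int32)],True,col,1,cv2.LINE_AA,3)
cv2.imwrite('pics/t2c.png',cv2.resize(f[60:340,180:480,::-1],None,fx=2,fy=2,interpolation=cv2.INTER_CUBIC))
E
```

```text
tube_mouth tip [327.9 121. ] 0.85 [ 588.2 -100.2  120. ]
  rect [308.  96. 350. 137.] 0.63
tcp [586.8 -44.3 209.6] 17.525
tube_red_cap [270.  57.] 0.96 [ 638.8 -138.1  124. ]
tube_purple_cap [276. 172.] 0.67 [622.6 -53.2 124. ]
blue_center [319. 266.] 0.62 [561.2  88.6  19. ]
```

View pics/t2c.png

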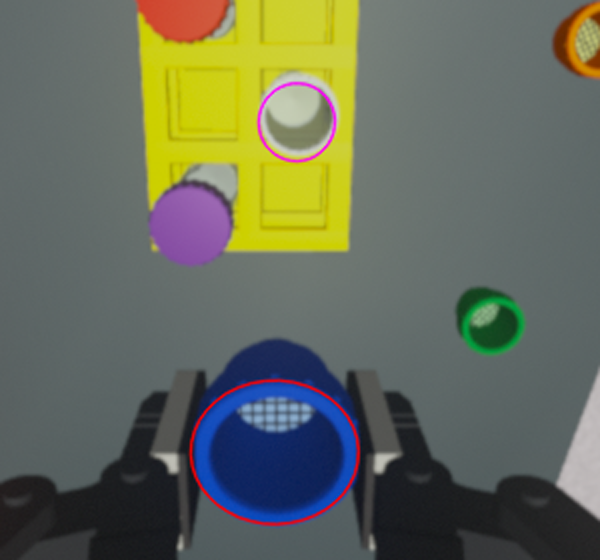

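The blue rim sits on the modelled circle at the TCP, so the in-hand offset is about 0. The network's tube point is a little low: the true rim centre is near full-frame pixel (329,118). I'll fit it by segmentation.

```bash
cat >> h.py <<'E'
def tubefit(im,st,z=120,box=(296,84,362,152)):
    l,t,r,b=box
    S=cv2.GaussianBlur(cv2.cvtColor(im['frame'],cv2.COLOR_RGB2HSV)[t:b,l:r,1],(3,3),0)
    m=(S<110).astype(np.uint8)
    n,lab,stt,cen=cv2.connectedComponentsWithStats(m)
    best=min(range(1,n),key=lambda i:np.hypot(*(cen[i]-[(r-l)/2,(b-t)/2]))+ (1e3 if stt[i][4]<400 else 0))
    cs,_=cv2.findContours((lab==best).astype(np.uint8),cv2.RETR_EXTERNAL,cv2.CHAIN_APPROX_NONE)
    h=cv2.convexHull(cs[0])+np.array([l,t]);e=cv2.fitEllipse(h)
    o=atz(*ray(im,e[0],st),z);print('tube ellipse',np.round(e[0],1),np.round(e[1],1),'deg',round(e[2]),'bbox',cv2.boundingRect(h),'->',o.round(1));return o
E
python3 - <<'E'
from h import *
st=arm.read_state();im=imaging.get_image('wrist')
c=tubefit(im,st)
a=np.linspace(0,2*np.pi,60)
p=project(im,st,np.c_[c[0]+15*np.cos(a),c[1]+15*np.sin(a),np.full(60,120)]);print(p.min(0),p.max(0))
ts=[]
for k in ('top','side'):
    i=imaging.get_image(k);r=models.tip_of(i,'tube_mouth')
    if r: print(k,r[0]['pixel'],atz(*ray(i,r[0]['pixel']),120).round(1))
f=cv2.resize(im['frame'][60:160,270:390,::-1],None,fx=5,fy=5,interpolation=cv2.INTER_CUBIC);cv2.polylines(f,[np.round((p-[270,60]+.5)*5).astype(np.int32)],True,(255,0,255),1)
cv2.imwrite('pics/t3c.png',f)
E
```

```text
tube ellipse [328.5 117.5] [40.  42.4] deg 174 bbox (309, 96, 40, 43) -> [ 588.2 -103.7  120. ]
[309.44213171  97.56319754] [347.64272829 136.68891854]
top [352.5, 187.5] [585.1 -91.3 120. ]
side [329.4, 163.2] [ 595.5 -106.4  120. ]
```

View pics/t3c.png

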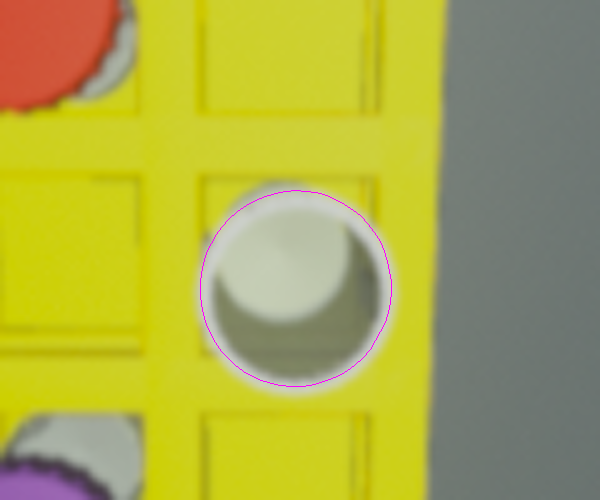

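The bore is centred about 1 px below and right of that fit, so the tube mouth is at about (587.7,-102.9). I'm moving over it and down to just above the rim.

arm_command(rows=[{"grip": 0.38,"linear": [40,6.4,0],"rot": [0,0,0]},{"grip": 0.38,"linear": [57.9,9.3,0],"rot": [0,0,0]},{"grip": 0.38,"linear": [57.9,9.3,30],"rot": [0,0,0]},{"grip": 0.38,"linear": [57.9,9.3,70],"rot": [0,0,0]},{"grip": 0.38,"linear": [57.9,9.3,95],"rot": [0,0,0]},{"grip": 0.38,"linear": [57.9,9.3,97],"rot": [0,0,0]},{"grip": 0.38,"linear": [57.9,9.3,97],"rot": [0,0,0]},{"grip": 0.38,"linear": [57.9,9.3,97],"rot": [0,0,0]}])

```text
clock: 19.08
position: [588.7, -103.9, 114.2]
ee_rot: [0.766, -0.643, 0.001, -0.001]
contact_force: [0.3, -0.4, -0.4]
gripper_width: 34.1
grasp_force: 59.7
```

```bash
python3 - <<'E'
from h import *
plan((587.7,-102.9,96.3))
E
```

```text
lin [-1.1  0.9 17.9] rot [-0.003 -0.001  0.001] at [ 588.7 -103.9  114.2]
```

arm_command(rows=[{"grip": 0.38,"linear": [-0.8,0.7,4],"rot": [0,0,0]},{"grip": 0.38,"linear": [-0.8,0.7,8],"rot": [0,0,0]},{"grip": 0.38,"linear": [-0.8,0.7,11],"rot": [0,0,0]},{"grip": 0.38,"linear": [-0.8,0.7,14],"rot": [0,0,0]},{"grip": 0.38,"linear": [-0.8,0.7,14],"rot": [0,0,0]}])

```text
clock: 19.7
position: [586.6, -103.3, 98.2]
ee_rot: [0.766, -0.643, -0.0, 0.0]
contact_force: [0.2, -0.9, 1.0]
gripper_width: 33.9
grasp_force: 59.7
```

arm_command(rows=[{"grip": 0.38,"linear": [0,0,1],"rot": [0,0,0]},{"grip": 0.38,"linear": [0,0,2],"rot": [0,0,0]},{"grip": 0.38,"linear": [0,0,2],"rot": [0,0,0]}])

```text
clock: 20.08
position: [586.8, -103.2, 96.6]
ee_rot: [0.766, -0.643, -0.0, 0.0]
contact_force: [-0.3, 0.1, 0.5]
gripper_width: 34.1
grasp_force: 59.7
```

arm_command(rows=[{"grip": 0.38,"linear": [0,0,1],"rot": [0,0,0]},{"grip": 0.38,"linear": [0,0,1.5],"rot": [0,0,0]},{"grip": 0.38,"linear": [0,0,1.5],"rot": [0,0,0]}])

```text
clock: 20.45
position: [586.8, -103.2, 95.1]
ee_rot: [0.766, -0.643, -0.0, -0.0]
contact_force: [0.2, 0.1, -0.7]
gripper_width: 34.0
grasp_force: 59.7
```

arm_command(rows=[{"grip": 0.38,"linear": [0,0,1],"rot": [0,0,0]},{"grip": 0.38,"linear": [0,0,1.5],"rot": [0,0,0]},{"grip": 0.38,"linear": [0,0,1.5],"rot": [0,0,0]}])

```text
clock: 20.82
position: [587.0, -103.2, 93.8]
ee_rot: [0.766, -0.643, 0.0, -0.0]
contact_force: [0.6, 0.4, 0.5]
gripper_width: 34.3
grasp_force: 59.8
```

```bash
python3 - <<'E'
from h import *
st,im,t,s=look('blue_center',z=123)
im2=imaging.get_image('side')
for n in ('blue_center','tube_mouth'):
    for k in models.tip_of(im2,n)[:1]: print(n,np.round(k['pixel'],1),k['score'])
print(project(im2,None,np.array([[587.3,-103,129],[587.3,-103,120]])))
cv2.imwrite('pics/p1.png',np.hstack([cv2.resize(im['frame'][100:340,200:440,::-1],(400,400)),cv2.resize(im2['frame'][110:230,270:390,::-1],(400,400),interpolation=cv2.INTER_CUBIC)]))
E
```

```text
blue_center tip [318.8 265.2] 0.88 [ 585.6 -100.5  123. ]
  rect [278. 228. 358. 322.] 0.82
tcp [ 587.  -103.2   93.8] 20.825
blue_center [330.6 162.2] 0.75
tube_mouth [331. 162.] 0.62
[[331.60872139 162.17230881]
 [331.43250629 165.19625466]]
```

View pics/p1.png

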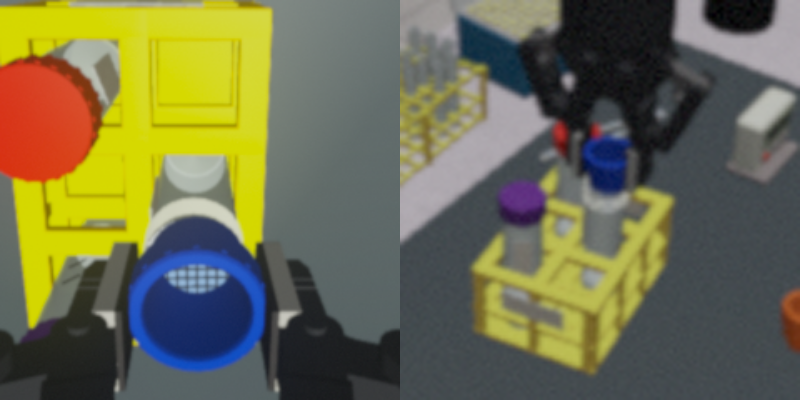

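Blue is on the tube axis in both views and nearly home. I'll press on gently until it makes contact.

arm_command(rows=[{"grip": 0.38,"linear": [0,0,0.7],"rot": [0,0,0]},{"grip": 0.38,"linear": [0,0,1.4],"rot": [0,0,0]},{"grip": 0.38,"linear": [0,0,1.4],"rot": [0,0,0]}])

```text
clock: 21.5
position: [587.6, -103.5, 93.7]
ee_rot: [0.766, -0.642, 0.001, -0.0]
contact_force: [-1.0, 0.7, 7.4]
gripper_width: 34.1
grasp_force: 60.5
```

arm_command(rows=[{"grip": 0.38,"linear": [0,0,-1.2],"rot": [0,0,0]},{"grip": 0.42,"linear": [0,0,-1.2],"rot": [0,0,0]},{"grip": 0.5,"linear": [0,0,-1.2],"rot": [0,0,0]},{"grip": 0.58,"linear": [0,0,-1.2],"rot": [0,0,0]},{"grip": 0.58,"linear": [0,0,-1.2],"rot": [0,0,0]},{"grip": 0.58,"linear": [0,0,-20],"rot": [0,0,0]},{"grip": 0.58,"linear": [0,0,-60],"rot": [0,0,0]},{"grip": 0.58,"linear": [-20,0,-110],"rot": [0,0,0]},{"grip": 0.58,"linear": [-60,0,-116],"rot": [0,0,0]},{"grip": 0.58,"linear": [-60,0,-116],"rot": [0,0,0]}])

```text
clock: 22.75
position: [576.5, -42.3, 209.5]
ee_rot: [0.767, -0.642, 0.001, -0.001]
contact_force: [0.1, -1.2, -0.5]
gripper_width: 49.3
grasp_force: 0.0
```

```bash
python3 - <<'E'
from h import *
st,im,t,s=look('blue_center','p2',z=129)
im2=imaging.get_image('side')
for k in models.tip_of(im2,'blue_center')[:1]: print(np.round(k['pixel'],1),k['score']);r2=ray(im2,k['pixel']);print(tri([r2,ray(im,t[0]['pixel'],st)]).round(1))
a=np.linspace(0,2*np.pi,60);c=atz(*ray(im,t[0]['pixel'],st),129)
l,tp,r,b=[int(v) for v in s[0]['rect']]
f=cv2.resize(im['frame'][tp-30:tp+90,l-40:l+110,::-1],None,fx=5,fy=5,interpolation=cv2.INTER_CUBIC)
for cc,col in (((587.5,-103.2),(0,255,255)),((c[0],c[1]),(255,0,255))):
    p=project(im,st,np.c_[cc[0]+18*np.cos(a),cc[1]+18*np.sin(a),np.full(60,148)])
    cv2.polylines(f,[np.round((p-[l-40,tp-30]+.5)*5).astype(np.int32)],True,col,1)
cv2.imwrite('pics/p2c.png',f)
E
```

```text
blue_center tip [319.6 112.2] 0.59 [ 586.1 -104.2  129. ]
  rect [294.  86. 343. 141.] 0.89
tcp [576.5 -42.3 209.5] 22.75
[332.5 158.8] 0.52
[ 586.4 -104.9  138.2]
```

View pics/p2c.png

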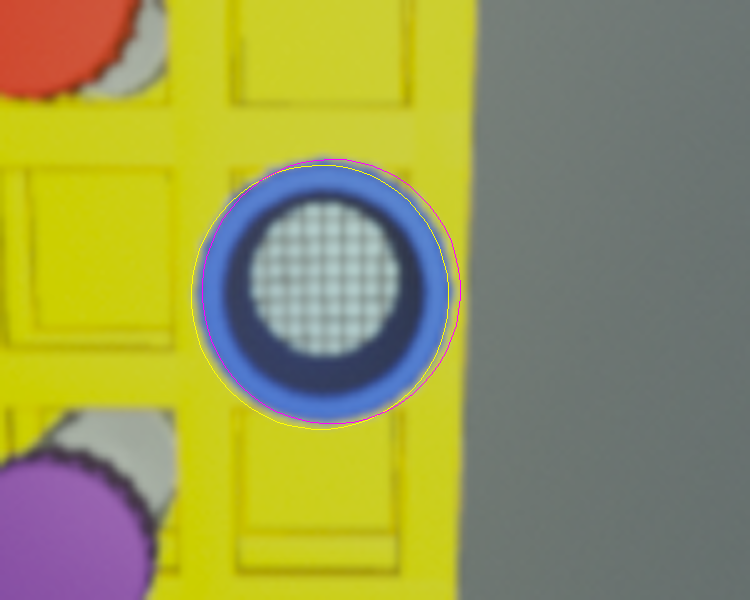

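Blue is seated and released: its rim sits concentrically on the axis at about (587.2,-104.1), upright. Now white.

arm_command(rows=[{"grip": 1,"linear": [-208,90,0],"rot": [0,0,0]},{"grip": 1,"linear": [-208,90,0],"rot": [0,0,0]},{"grip": 1,"linear": [-208,90,0],"rot": [0,0,0]},{"grip": 1,"linear": [-208,90,70],"rot": [0,0,0]},{"grip": 1,"linear": [-208,90,70],"rot": [0,0,0]},{"grip": 1,"linear": [-208,90,70],"rot": [0,0,0]},{"grip": 1,"linear": [-208,90,70],"rot": [0,0,0]}])

```text
clock: 23.88
position: [452.6, 144.8, 138.9]
ee_rot: [0.766, -0.643, 0.0, -0.001]
contact_force: [-0.4, -0.4, 0.8]
gripper_width: 85.5
grasp_force: 0.0
```

```bash
python3 - <<'E'
from h import *
st,im,t,s=look('white_center')
x=fit(im,st,s[0]['rect'],STR); plan((*x,-14))
E
```

```text
white_center tip [317.3 185.2] 0.64 [451.7 151.6  19. ]
tcp [452.6 144.8 138.9] 23.875Traceback (most recent call last):
  File "<stdin>", line 3, in <module>
IndexError: list index out of range
```

```bash
cat >> h.py <<'E'
def pick(n,prof=STR,z=-14,k=22):
    st,im,t,s=look(n)
    c=t[0]['pixel'];rect=s[0]['rect'] if s else [c[0]-k,c[1]-k+3,c[0]+k,c[1]+k+3]
    x=fit(im,st,rect,prof);plan((*x,z))
E
python3 -c "
from h import *
pick('white_center')"
```

```text
white_center tip [318.3 182.2] 0.87 [451.2 148.7  19. ]
tcp [452.5 144.8 139.1] 24.025
fit [451.8 153. ] px [316.7 190.4] area 1299.5 1387 bbox (296, 171, 42, 40) model (296, 168, 42, 44) thr 38.0
lin [ -8.   -1.1 152.7] rot [-0.001  0.    -0.   ] at [452.  144.8 138.7]
```

arm_command(rows=[{"grip": 1,"linear": [-7.1,-1,40],"rot": [0,0,0]},{"grip": 1,"linear": [-7.1,-1,90],"rot": [0,0,0]},{"grip": 1,"linear": [-7.1,-1,125],"rot": [0,0,0]},{"grip": 0.9,"linear": [-7.1,-1,145],"rot": [0,0,0]},{"grip": 0.7,"linear": [-7.1,-1,152],"rot": [0,0,0]},{"grip": 0.6,"linear": [-7.1,-1,152],"rot": [0,0,0]},{"grip": 0.6,"linear": [-7.1,-1,152],"rot": [0,0,0]}])

```text
clock: 25.05
position: [452.1, 152.7, -12.8]
ee_rot: [0.766, -0.643, 0.0, -0.001]
contact_force: [-0.0, 0.1, 0.3]
gripper_width: 50.9
grasp_force: 0.0
```

arm_command(rows=[{"grip": 0.45,"linear": [0,0,0],"rot": [0,0,0]},{"grip": 0.38,"linear": [0,0,0],"rot": [0,0,0]},{"grip": 0.38,"linear": [0,0,0],"rot": [0,0,0]},{"grip": 0.38,"linear": [0,0,0],"rot": [0,0,0]},{"grip": 0.38,"linear": [0,0,0],"rot": [0,0,0]}])

```text
clock: 25.68
position: [451.8, 152.5, -12.8]
ee_rot: [0.766, -0.642, 0.0, -0.001]
contact_force: [-0.2, 1.2, 7.5]
gripper_width: 34.4
grasp_force: 59.4
```

arm_command(rows=[{"grip": 0.38,"linear": [0,0,-8],"rot": [0,0,0]},{"grip": 0.38,"linear": [0,0,-20],"rot": [0,0,0]},{"grip": 0.38,"linear": [0,0,-60],"rot": [0,0,0]},{"grip": 0.38,"linear": [0,0,-110],"rot": [0,0,0]},{"grip": 0.38,"linear": [0,0,-160],"rot": [0,0,0]},{"grip": 0.38,"linear": [40,-17,-205],"rot": [0,0,0]},{"grip": 0.38,"linear": [90,-37,-223],"rot": [0,0,0]},{"grip": 0.38,"linear": [145,-60,-223],"rot": [0,0,0]},{"grip": 0.38,"linear": [195,-81,-223],"rot": [0,0,0]},{"grip": 0.38,"linear": [215,-89,-223],"rot": [0,0,0]}])

```text
clock: 26.92
position: [577.0, -46.4, 209.5]
ee_rot: [0.765, -0.644, 0.0, -0.0]
contact_force: [-0.5, 0.7, -2.0]
gripper_width: 33.6
grasp_force: 59.7
```

arm_command(rows=[{"grip": 0.38,"linear": [0,0,0],"rot": [0,0,0]},{"grip": 0.38,"linear": [0,0,0],"rot": [0,0,0]},{"grip": 0.38,"linear": [0,0,0],"rot": [0,0,0]}])

```text
clock: 27.3
position: [575.9, -42.9, 209.6]
ee_rot: [0.767, -0.642, 0.0, -0.0]
contact_force: [0.9, 1.3, 0.5]
gripper_width: 33.9
grasp_force: 59.7
```

```bash
cat >> h.py <<'E'
def stackview(held,under,zb,hoff,png=None,Rh=18):
    "zb: foot height of the piece underneath; hoff: rim of held piece above the TCP"
    st,im,t,s=look(under,z=zb+19)
    c=t[0]['pixel'];rect=s[0]['rect'] if s else [c[0]-26,c[1]-26,c[0]+26,c[1]+26]
    S=cv2.cvtColor(im['frame'],cv2.COLOR_RGB2HSV);l,tp,r,b=[int(v) for v in (rect[0]-6,rect[1]-6,rect[2]+6,rect[3]+6)]
    P=S[tp:b,l:r].astype(int);yl=(abs(P[:,:,0]-30)<6)&(P[:,:,1]>150)  # rack yellow
    hs=P[(P.shape[0]//2-3):(P.shape[0]//2+3)]
    m=(~yl).astype(np.uint8)
    if under.startswith('blue'): m=((abs(P[:,:,0]-110)<15)&(P[:,:,1]>90)).astype(np.uint8)
    if under.startswith('white'): m=(P[:,:,1]<80).astype(np.uint8)*(P[:,:,2]>130)
    m=m.astype(np.uint8);cs,_=cv2.findContours(m,cv2.RETR_EXTERNAL,cv2.CHAIN_APPROX_NONE)
    h=cv2.convexHull(max(cs,key=cv2.contourArea))+np.array([l,tp]);e=cv2.fitEllipse(h)
    print(under,'ellipse',np.round(e[0],1),np.round(e[1],1),'->',atz(*ray(im,e[0],st),zb+38).round(1))
    ht=models.tip_of(im,held)
    p=st['position'];print(held,'in hand',[np.round(a['pixel'],1) for a in ht[:2]],'expect',project(im,st,np.array([[p[0],p[1],p[2]+hoff-(19 if Rh==18 else 23)]])).round(1))
    if png:
        f=im['frame'].copy();a=np.linspace(0,2*np.pi,60)
        q=project(im,st,np.c_[p[0]+Rh*np.cos(a),p[1]+Rh*np.sin(a),np.full(60,p[2]+hoff)])
        f=cv2.resize(f[60:340,180:480,::-1],None,fx=2,fy=2,interpolation=cv2.INTER_CUBIC);cv2.polylines(f,[np.round((q-[180,60]+.5)*2).astype(np.int32)],True,(0,0,255),1);cv2.ellipse(f,((( e[0][0]-180+.5)*2,(e[0][1]-60+.5)*2),(e[1][0]*2,e[1][1]*2),e[2]),(255,0,255),1)
        cv2.imwrite(f'pics/{png}.png',f)
E
python3 -c "
from h import *
stackview('white_center','blue_center',110,51,'w2')"
```

```text
blue_center tip [317.5 112. ] 0.65 [ 586.8 -104.8  129. ]
  rect [293.  87. 346. 140.] 0.65
tcp [575.9 -42.9 209.6] 27.3
blue_center ellipse [317.  114.6] [49.6 51. ] -> [ 587.  -104.4  148. ]
white_center in hand [] expect [[316.9 263. ]]
```

View pics/w2.png

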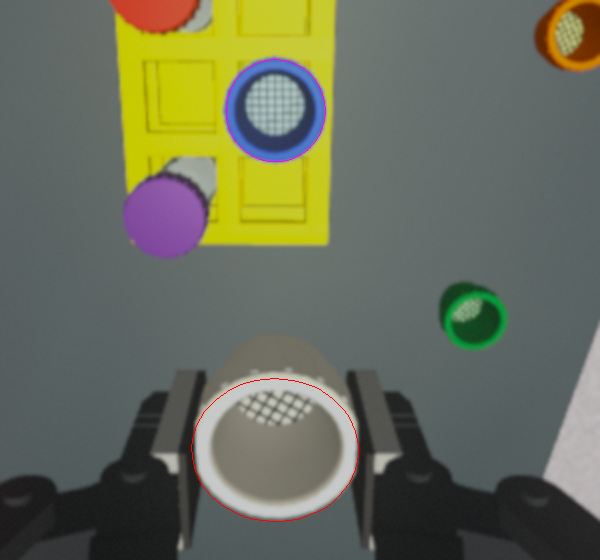

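White is centred in the hand to within 0.5 mm (rim at crop (275,448)), and blue's rim is clean at crop (275,109). Moving over it.

arm_command(rows=[{"grip": 0.38,"linear": [40,-0.2,0],"rot": [0,0,0]},{"grip": 0.38,"linear": [61.7,-0.3,0],"rot": [0,0,0]},{"grip": 0.38,"linear": [61.7,-0.3,20],"rot": [0,0,0]},{"grip": 0.38,"linear": [61.7,-0.3,50],"rot": [0,0,0]},{"grip": 0.38,"linear": [61.7,-0.3,68],"rot": [0,0,0]},{"grip": 0.38,"linear": [61.7,-0.3,68],"rot": [0,0,0]},{"grip": 0.38,"linear": [61.7,-0.3,68],"rot": [0,0,0]},{"grip": 0.38,"linear": [61.7,-0.3,68],"rot": [0,0,0]}])

```text
clock: 28.5
position: [588.2, -104.6, 142.5]
ee_rot: [0.766, -0.642, 0.001, -0.001]
contact_force: [0.0, 0.2, 0.1]
gripper_width: 33.8
grasp_force: 59.7
```

```bash
python3 -c "
from h import *
plan((587,-103.7,123.2))"
```

```text
lin [-1.1  1.  19.3] rot [-0.002 -0.     0.001] at [ 588.2 -104.6  142.5]
```

arm_command(rows=[{"grip": 0.38,"linear": [-0.8,0.6,4],"rot": [0,0,0]},{"grip": 0.38,"linear": [-0.8,0.6,8],"rot": [0,0,0]},{"grip": 0.38,"linear": [-0.8,0.6,12],"rot": [0,0,0]},{"grip": 0.38,"linear": [-0.8,0.6,15],"rot": [0,0,0]},{"grip": 0.38,"linear": [-0.8,0.6,16.5],"rot": [0,0,0]},{"grip": 0.38,"linear": [-0.8,0.6,16.5],"rot": [0,0,0]}])

```text
clock: 29.25
position: [586.7, -104.1, 124.6]
ee_rot: [0.766, -0.643, -0.0, 0.0]
contact_force: [-0.3, 0.7, -0.8]
gripper_width: 33.9
grasp_force: 59.7
```

arm_command(rows=[{"grip": 0.38,"linear": [0,0,0.8],"rot": [0,0,0]},{"grip": 0.38,"linear": [0,0,1.6],"rot": [0,0,0]},{"grip": 0.38,"linear": [0,0,1.6],"rot": [0,0,0]}])

```text
clock: 29.62
position: [586.9, -104.1, 123.4]
ee_rot: [0.766, -0.643, 0.0, -0.0]
contact_force: [-0.9, -0.1, 0.8]
gripper_width: 34.1
grasp_force: 59.9
```

arm_command(rows=[{"grip": 0.38,"linear": [0,0,0.7],"rot": [0,0,0]},{"grip": 0.38,"linear": [0,0,1.2],"rot": [0,0,0]},{"grip": 0.38,"linear": [0,0,1.2],"rot": [0,0,0]}])

```text
clock: 30.0
position: [587.4, -104.2, 123.2]
ee_rot: [0.766, -0.642, 0.001, -0.0]
contact_force: [-0.7, 0.4, 4.9]
gripper_width: 33.8
grasp_force: 60.4
```

arm_command(rows=[{"grip": 0.38,"linear": [0,0,-1],"rot": [0,0,0]},{"grip": 0.42,"linear": [0,0,-1],"rot": [0,0,0]},{"grip": 0.5,"linear": [0,0,-1],"rot": [0,0,0]},{"grip": 0.58,"linear": [0,0,-1],"rot": [0,0,0]},{"grip": 0.58,"linear": [0,0,-1],"rot": [0,0,0]},{"grip": 0.58,"linear": [0,0,-20],"rot": [0,0,0]},{"grip": 0.58,"linear": [0,0,-60],"rot": [0,0,0]},{"grip": 0.58,"linear": [-20,0,-110],"rot": [0,0,0]},{"grip": 0.58,"linear": [-60,0,-116],"rot": [0,0,0]},{"grip": 0.58,"linear": [-60,0,-116],"rot": [0,0,0]}])

```text
clock: 31.25
position: [576.3, -43.1, 239.2]
ee_rot: [0.767, -0.642, 0.001, -0.001]
contact_force: [0.1, 0.5, -0.5]
gripper_width: 49.8
grasp_force: 0.0
```

```bash
python3 -c "
from h import *
stackview('yellow_center','white_center',138,51,'w3')
plan((445,306,140))"
```

```text
rect [291.  86. 344. 138.] 0.86
tcp [576.3 -43.1 239.2] 31.25Traceback (most recent call last):
  File "<string>", line 3, in <module>
    stackview('yellow_center','white_center',138,51,'w3')
    ~~~~~~~~~^^^^^^^^^^^^^^^^^^^^^^^^^^^^^^^^^^^^^^^^^^^^
  File "h.py", line 70, in stackview
    c=t[0]['pixel'];rect=s[0]['rect'] if s else [c[0]-26,c[1]-26,c[0]+26,c[1]+26]
      ~^^^
IndexError: list index out of range
```

White shows as a 53x52 px rim at (317.5,112), the same picture blue gave at the same relative height, so it is home. Now yellow.

arm_command(rows=[{"grip": 1,"linear": [-366,68,0],"rot": [0,0,0]},{"grip": 1,"linear": [-366,68,0],"rot": [0,0,0]},{"grip": 1,"linear": [-366,68,0],"rot": [0,0,0]},{"grip": 1,"linear": [-366,68,0],"rot": [0,0,0]},{"grip": 1,"linear": [-366,68,0],"rot": [0,0,0]},{"grip": 1,"linear": [-366,68,60],"rot": [0,0,0]},{"grip": 1,"linear": [-366,68,99],"rot": [0,0,0]},{"grip": 1,"linear": [-366,68,99],"rot": [0,0,0]},{"grip": 1,"linear": [-366,68,99],"rot": [0,0,0]},{"grip": 1,"linear": [-366,68,99],"rot": [0,0,0]}])

```text
clock: 32.65
position: [447.2, 303.8, 141.1]
ee_rot: [0.766, -0.643, 0.0, -0.002]
contact_force: [-0.2, 0.8, 0.6]
gripper_width: 85.4
grasp_force: 0.0
```

```bash
python3 -c "
from h import *
pick('yellow_center')"
```

```text
yellow_center tip [318.1 178.2] 0.63 [446.8 304.7  19. ]
  rect [298. 162. 340. 203.] 0.75
tcp [447.2 303.8 141.1] 32.65
fit [445.7 306.6] px [318.9 184.1] area 1353.0 1381 bbox (298, 163, 43, 43) model (298, 162, 42, 44) thr 34.0
lin [ -2.8   0.5 154.4] rot [-0.002  0.002 -0.001] at [446.4 303.6 140.4]
```

arm_command(rows=[{"grip": 1,"linear": [-2.8,0.8,40],"rot": [0,0,0]},{"grip": 1,"linear": [-2.8,0.8,90],"rot": [0,0,0]},{"grip": 1,"linear": [-2.8,0.8,125],"rot": [0,0,0]},{"grip": 0.9,"linear": [-2.8,0.8,145],"rot": [0,0,0]},{"grip": 0.7,"linear": [-2.8,0.8,153],"rot": [0,0,0]},{"grip": 0.6,"linear": [-2.8,0.8,153],"rot": [0,0,0]},{"grip": 0.6,"linear": [-2.8,0.8,153],"rot": [0,0,0]}])

```text
clock: 33.67
position: [445.0, 306.9, -12.9]
ee_rot: [0.766, -0.643, 0.0, -0.001]
contact_force: [-0.0, 0.2, 0.3]
gripper_width: 51.4
grasp_force: 0.0
```

arm_command(rows=[{"grip": 0.45,"linear": [0,0,0],"rot": [0,0,0]},{"grip": 0.38,"linear": [0,0,0],"rot": [0,0,0]},{"grip": 0.38,"linear": [0,0,0],"rot": [0,0,0]},{"grip": 0.38,"linear": [0,0,0],"rot": [0,0,0]},{"grip": 0.38,"linear": [0,0,0],"rot": [0,0,0]}])

```text
clock: 34.3
position: [444.8, 306.8, -12.8]
ee_rot: [0.766, -0.642, 0.0, -0.001]
contact_force: [-1.9, -0.6, 6.1]
gripper_width: 34.1
grasp_force: 59.1
```

arm_command(rows=[{"grip": 0.38,"linear": [0,0,-8],"rot": [0,0,0]},{"grip": 0.38,"linear": [0,0,-20],"rot": [0,0,0]},{"grip": 0.38,"linear": [0,0,-60],"rot": [0,0,0]},{"grip": 0.38,"linear": [0,0,-110],"rot": [0,0,0]},{"grip": 0.38,"linear": [0,0,-160],"rot": [0,0,0]},{"grip": 0.38,"linear": [20,-4,-210],"rot": [0,0,0]},{"grip": 0.38,"linear": [60,-11,-245],"rot": [0,0,0]},{"grip": 0.38,"linear": [110,-21,-251],"rot": [0,0,0]},{"grip": 0.38,"linear": [170,-32,-251],"rot": [0,0,0]},{"grip": 0.38,"linear": [230,-43,-251],"rot": [0,0,0]}])

```text
clock: 35.55
position: [526.9, 85.6, 238.1]
ee_rot: [0.766, -0.642, 0.0, -0.001]
contact_force: [0.9, 1.0, 0.2]
gripper_width: 33.9
grasp_force: 59.7
```

arm_command(rows=[{"grip": 0.38,"linear": [60,-11,0],"rot": [0,0,0]},{"grip": 0.38,"linear": [110,-21,0],"rot": [0,0,0]},{"grip": 0.38,"linear": [138,-26,0],"rot": [0,0,0]},{"grip": 0.38,"linear": [138,-26,0],"rot": [0,0,0]},{"grip": 0.38,"linear": [138,-26,0],"rot": [0,0,0]},{"grip": 0.38,"linear": [138,-26,0],"rot": [0,0,0]}])

```text
clock: 36.3
position: [576.0, -43.2, 237.3]
ee_rot: [0.767, -0.642, 0.0, -0.0]
contact_force: [-0.3, 0.5, 0.2]
gripper_width: 34.3
grasp_force: 59.7
```

```bash
sed -i "s/    c=t\[0\]\['pixel'\];rect=s\[0\]\['rect'\] if s else \[c\[0\]-26/    c=t[0]['pixel'] if t else [318,112];rect=s[0]['rect'] if s else [c[0]-26/" h.py; python3 -c "
from h import *
stackview('yellow_center','white_center',138,51,'y2')
plan((587,-104,169))"
```

```text
white_center tip [316.4 110.5] 0.7 [ 587.9 -106.   157. ]
  rect [292.  84. 341. 138.] 0.86
tcp [576.  -43.2 237.3] 36.3
white_center ellipse [317.7 113.3] [52.5 52.9] -> [ 586.8 -105.7  176. ]
yellow_center in hand [array([316.4, 262.6])] expect [[316.9 263. ]]
lin [61.6 -0.  68.1] rot [-0.     0.     0.002] at [576.2 -43.4 237.1]
```

View pics/y2.png

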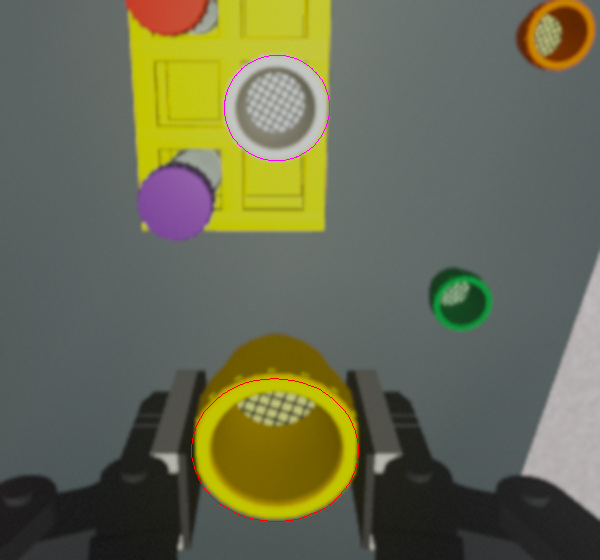

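Yellow is centred in the hand on the model circle, and white's rim is clean at crop (277,108). Moving over and down to just above it.

arm_command(rows=[{"grip": 0.38,"linear": [40,0,0],"rot": [0,0,0]},{"grip": 0.38,"linear": [61.6,0.3,0],"rot": [0,0,0]},{"grip": 0.38,"linear": [61.6,0.3,20],"rot": [0,0,0]},{"grip": 0.38,"linear": [61.6,0.3,50],"rot": [0,0,0]},{"grip": 0.38,"linear": [61.6,0.3,66],"rot": [0,0,0]},{"grip": 0.38,"linear": [61.6,0.3,66],"rot": [0,0,0]},{"grip": 0.38,"linear": [61.6,0.3,66],"rot": [0,0,0]},{"grip": 0.38,"linear": [61.6,0.3,66],"rot": [0,0,0]}])

```text
clock: 37.5
position: [587.5, -104.8, 172.2]
ee_rot: [0.766, -0.642, 0.001, -0.001]
contact_force: [0.9, -0.6, 0.5]
gripper_width: 33.9
grasp_force: 59.7
```

```bash
python3 -c "
from h import *
plan((587,-104.5,151.2))"
```

```text
lin [-0.3  0.5 21. ] rot [-0.002 -0.     0.001] at [ 587.5 -104.8  172.2]
```

arm_command(rows=[{"grip": 0.38,"linear": [0,0,4],"rot": [0,0,0]},{"grip": 0.38,"linear": [0,0,8],"rot": [0,0,0]},{"grip": 0.38,"linear": [0,0,12],"rot": [0,0,0]},{"grip": 0.38,"linear": [0,0,16],"rot": [0,0,0]},{"grip": 0.38,"linear": [0,0,18],"rot": [0,0,0]},{"grip": 0.38,"linear": [0,0,18],"rot": [0,0,0]}])

```text
clock: 38.25
position: [586.6, -104.9, 152.7]
ee_rot: [0.766, -0.643, -0.0, 0.0]
contact_force: [0.4, 0.4, 0.1]
gripper_width: 33.8
grasp_force: 59.7
```

arm_command(rows=[{"grip": 0.38,"linear": [0,0,0.8],"rot": [0,0,0]},{"grip": 0.38,"linear": [0,0,1.6],"rot": [0,0,0]},{"grip": 0.38,"linear": [0,0,2.4],"rot": [0,0,0]},{"grip": 0.38,"linear": [0,0,2.4],"rot": [0,0,0]}])

```text
clock: 38.75
position: [587.1, -105.0, 151.2]
ee_rot: [0.766, -0.643, 0.001, -0.0]
contact_force: [-0.1, 1.1, 3.1]
gripper_width: 34.2
grasp_force: 60.0
```

arm_command(rows=[{"grip": 0.38,"linear": [0,0,-0.5],"rot": [0,0,0]},{"grip": 0.42,"linear": [0,0,-0.5],"rot": [0,0,0]},{"grip": 0.5,"linear": [0,0,-0.5],"rot": [0,0,0]},{"grip": 0.58,"linear": [0,0,-0.5],"rot": [0,0,0]},{"grip": 0.58,"linear": [0,0,-0.5],"rot": [0,0,0]},{"grip": 0.58,"linear": [0,0,-20],"rot": [0,0,0]},{"grip": 0.58,"linear": [0,0,-60],"rot": [0,0,0]},{"grip": 0.58,"linear": [-20,0,-110],"rot": [0,0,0]},{"grip": 0.58,"linear": [-60,0,-116],"rot": [0,0,0]},{"grip": 0.58,"linear": [-60,0,-116],"rot": [0,0,0]}])

```text
clock: 40.0
position: [576.3, -43.9, 267.8]
ee_rot: [0.767, -0.641, 0.001, -0.001]
contact_force: [0.1, -0.1, -0.2]
gripper_width: 49.6
grasp_force: 0.0
```

```bash
python3 -c "
from h import *
look('yellow_center','y3',z=185)
plan((460,-300,145))"
```

```text
yellow_center tip [316.  111.3] 0.77 [ 588.7 -105.9  185. ]
  rect [294.  86. 346. 137.] 0.83
tcp [576.3 -43.9 267.8] 40.0
lin [229.9 158.3 121.1] rot [0.001 0.    0.   ] at [576.  -46.  265.9]
```

Yellow's rect (52x51 px at (320,112)) matches a seated piece. Now the funnel.

arm_command(rows=[{"grip": 1,"linear": [230,158,0],"rot": [0,0,0]},{"grip": 1,"linear": [230,158,0],"rot": [0,0,0]},{"grip": 1,"linear": [230,158,0],"rot": [0,0,0]},{"grip": 1,"linear": [230,158,0],"rot": [0,0,0]},{"grip": 1,"linear": [230,158,30],"rot": [0,0,0]},{"grip": 1,"linear": [230,158,80],"rot": [0,0,0]},{"grip": 1,"linear": [230,158,121],"rot": [0,0,0]},{"grip": 1,"linear": [230,158,121],"rot": [0,0,0]},{"grip": 1,"linear": [230,158,121],"rot": [0,0,0]}])

```text
clock: 41.28
position: [461.7, -300.8, 146.9]
ee_rot: [0.766, -0.643, 0.001, 0.0]
contact_force: [0.0, -0.3, 0.4]
gripper_width: 85.5
grasp_force: 0.0
```

```bash
python3 -c "
from h import *
n='funnel_center'
st,im,t,s=look(n,'f1')
c=t[0]['pixel'];rect=s[0]['rect'] if s else [c[0]-30,c[1]-28,c[0]+30,c[1]+32]
for r in (None,20,12): x=fit(im,st,rect,FUN,ref=r)
plan((*x,-5))
f=im['frame'].copy();a=np.linspace(0,2*np.pi,60);q=project(im,st,np.c_[x[0]+25*np.cos(a),x[1]+25*np.sin(a),np.full(60,46)])
l,tp=int(c[0])-75,int(c[1])-60
f=cv2.resize(f[tp:tp+120,l:l+150,::-1],None,fx=5,fy=5,interpolation=cv2.INTER_CUBIC);cv2.polylines(f,[np.round((q-[l,tp]+.5)*5).astype(np.int32)],True,(0,0,255),1)
cv2.imwrite('pics/f1c.png',f)"
```

```text
funnel_center tip [314.  186.2] 0.73 [ 463.5 -291.5   23. ]
funnel_center tip [310.5 307.6] 0.33 [ 443.8 -154.9   23. ]
  rect [289. 166. 344. 221.] 0.91
tcp [ 461.7 -300.8  146.9] 41.275
fit [ 460.9 -290. ] px [316.3 193.7] area 2553.0 2522 bbox (288, 165, 58, 58) model (288, 165, 57, 57) thr 15.0
fit [ 460.9 -290. ] px [316.3 193.7] area 2553.0 2522 bbox (288, 165, 58, 58) model (288, 165, 57, 57) thr 15.0
fit [ 460.8 -290.1] px [316.4 193.6] area 2578.0 2522 bbox (288, 165, 58, 58) model (288, 165, 57, 57) thr 15.0
lin [-1.060e+01 -1.000e-01  1.525e+02] rot [-0.003 -0.002  0.001] at [ 462.  -300.3  147.5]
```

View pics/f1c.png

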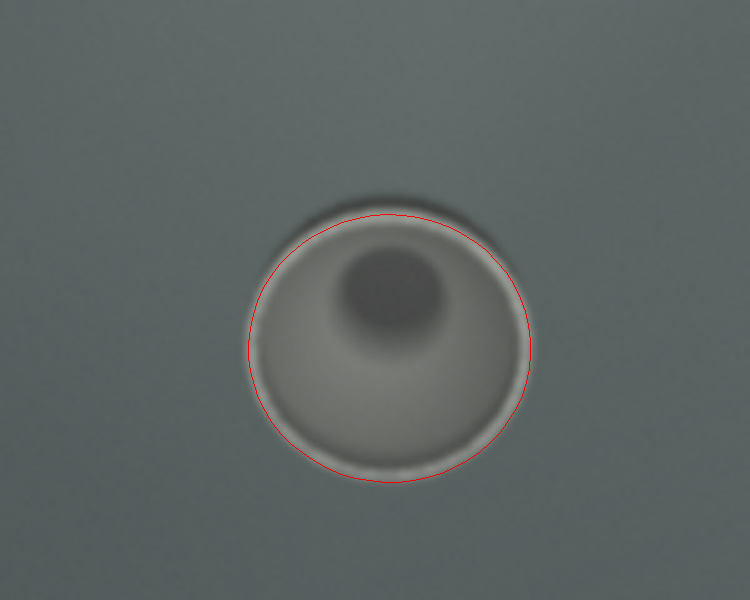

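The funnel rim lies on the fitted circle, at most 0.5 mm high, so the funnel is at (461,-290.4), standing free. Grasping its band.

arm_command(rows=[{"grip": 1,"linear": [-10.2,0,40],"rot": [0,0,0]},{"grip": 1,"linear": [-10.2,0,90],"rot": [0,0,0]},{"grip": 1,"linear": [-10.2,0,125],"rot": [0,0,0]},{"grip": 1,"linear": [-10.2,0,145],"rot": [0,0,0]},{"grip": 0.9,"linear": [-10.2,0,153],"rot": [0,0,0]},{"grip": 0.75,"linear": [-10.2,0,153],"rot": [0,0,0]},{"grip": 0.75,"linear": [-10.2,0,153],"rot": [0,0,0]}])

```text
clock: 42.3
position: [460.1, -290.1, -6.2]
ee_rot: [0.766, -0.642, 0.001, -0.0]
contact_force: [-0.1, -0.1, 0.2]
gripper_width: 63.8
grasp_force: 0.0
```

arm_command(rows=[{"grip": 0.65,"linear": [0,0,0],"rot": [0,0,0]},{"grip": 0.54,"linear": [0,0,0],"rot": [0,0,0]},{"grip": 0.54,"linear": [0,0,0],"rot": [0,0,0]},{"grip": 0.54,"linear": [0,0,0],"rot": [0,0,0]},{"grip": 0.54,"linear": [0,0,0],"rot": [0,0,0]}])

```text
clock: 42.92
position: [459.7, -290.1, -6.3]
ee_rot: [0.766, -0.642, 0.001, -0.0]
contact_force: [-0.4, 0.3, 5.8]
gripper_width: 48.3
grasp_force: 61.0
```

arm_command(rows=[{"grip": 0.54,"linear": [0,0,-8],"rot": [0,0,0]},{"grip": 0.54,"linear": [0,0,-20],"rot": [0,0,0]},{"grip": 0.54,"linear": [0,0,-60],"rot": [0,0,0]},{"grip": 0.54,"linear": [0,0,-110],"rot": [0,0,0]},{"grip": 0.54,"linear": [0,0,-165],"rot": [0,0,0]},{"grip": 0.54,"linear": [0,0,-220],"rot": [0,0,0]},{"grip": 0.54,"linear": [-15,-15,-236],"rot": [0,0,0]},{"grip": 0.54,"linear": [-40,-40,-236],"rot": [0,0,0]},{"grip": 0.54,"linear": [-75,-75,-236],"rot": [0,0,0]},{"grip": 0.54,"linear": [-110,-110,-236],"rot": [0,0,0]}])

```text
clock: 44.18
position: [548.4, -161.2, 229.4]
ee_rot: [0.766, -0.643, 0.0, -0.0]
contact_force: [1.2, -0.2, -0.7]
gripper_width: 47.3
grasp_force: 61.8
```

arm_command(rows=[{"grip": 0.54,"linear": [-30,-30,0],"rot": [0,0,0]},{"grip": 0.54,"linear": [-50.5,-47.6,0],"rot": [0,0,0]},{"grip": 0.54,"linear": [-50.5,-47.6,0],"rot": [0,0,0]},{"grip": 0.54,"linear": [-50.5,-47.6,0],"rot": [0,0,0]},{"grip": 0.54,"linear": [-50.5,-47.6,0],"rot": [0,0,0]},{"grip": 0.54,"linear": [-50.5,-47.6,0],"rot": [0,0,0]}])

```text
clock: 44.92
position: [585.8, -105.0, 228.8]
ee_rot: [0.766, -0.643, 0.0, -0.0]
contact_force: [-0.7, -0.1, -0.8]
gripper_width: 48.5
grasp_force: 61.8
```

```bash
python3 -c "
from h import *
st,im,t,s=look('funnel_center')
p=st['position'];a=np.linspace(0,2*np.pi,60)
print('exp tip',project(im,st,np.array([[p[0],p[1],p[2]+6+23]])))
q=project(im,st,np.c_[p[0]+25*np.cos(a),p[1]+25*np.sin(a),np.full(60,p[2]+52)]);print('exp rim box',q.min(0),q.max(0))
plan((587,-104.9,205))"
```

```text
funnel_center tip [317.5 260.1] 0.62 [562.4  29.   23. ]
  rect [262. 224. 377. 336.] 0.86
tcp [ 585.8 -105.   228.8] 44.925
exp tip [[316.96908097 259.83067009]]
exp rim box [258.49301926 234.27943387] [375.12035004 334.2670236 ]
lin [ 0.4 -0.9 23.6] rot [-0. -0. -0.] at [ 586.  -104.7  228.6]
```

The funnel is centred in the hand: tip (317.5,260.1) against an expected (317.0,259.8). Descending.

arm_command(rows=[{"grip": 0.54,"linear": [0.3,-0.9,10],"rot": [0,0,0]},{"grip": 0.54,"linear": [0.3,-0.9,20],"rot": [0,0,0]},{"grip": 0.54,"linear": [0.3,-0.9,28],"rot": [0,0,0]},{"grip": 0.54,"linear": [0.3,-0.9,28],"rot": [0,0,0]},{"grip": 0.54,"linear": [0.3,-0.9,28],"rot": [0,0,0]}])

```text
clock: 45.7
position: [587.4, -104.4, 200.7]
ee_rot: [0.766, -0.643, 0.0, -0.0]
contact_force: [0.2, -0.8, 0.9]
gripper_width: 48.3
grasp_force: 61.8
```

arm_command(rows=[{"grip": 0.54,"linear": [0.3,0.4,4],"rot": [0,0,0]},{"grip": 0.54,"linear": [0.3,0.4,8],"rot": [0,0,0]},{"grip": 0.54,"linear": [0.3,0.4,11],"rot": [0,0,0]},{"grip": 0.54,"linear": [0.3,0.4,13.5],"rot": [0,0,0]},{"grip": 0.54,"linear": [0.3,0.4,13.5],"rot": [0,0,0]}])

```text
clock: 46.32
position: [586.7, -104.8, 186.7]
ee_rot: [0.766, -0.643, -0.0, 0.0]
contact_force: [0.4, -0.2, 0.4]
gripper_width: 47.9
grasp_force: 61.8
```

arm_command(rows=[{"grip": 0.54,"linear": [0,0,0.8],"rot": [0,0,0]},{"grip": 0.54,"linear": [0,0,1.6],"rot": [0,0,0]},{"grip": 0.54,"linear": [0,0,2],"rot": [0,0,0]},{"grip": 0.54,"linear": [0,0,2],"rot": [0,0,0]}])

```text
clock: 46.82
position: [587.1, -104.8, 185.5]
ee_rot: [0.766, -0.643, 0.0, -0.0]
contact_force: [-0.3, -0.0, 1.7]
gripper_width: 48.0
grasp_force: 61.9
```

arm_command(rows=[{"grip": 0.54,"linear": [0,0,0.8],"rot": [0,0,0]},{"grip": 0.54,"linear": [0,0,0.8],"rot": [0,0,0]}])

```text
clock: 47.08
position: [587.4, -104.9, 185.1]
ee_rot: [0.766, -0.642, 0.001, -0.0]
contact_force: [-0.9, 0.0, 5.1]
gripper_width: 48.0
grasp_force: 62.2
```

Home, with 5 N of contact at the predicted height. Releasing and retreating.

arm_command(rows=[{"grip": 0.54,"linear": [0,0,-1],"rot": [0,0,0]},{"grip": 0.6,"linear": [0,0,-1],"rot": [0,0,0]},{"grip": 0.68,"linear": [0,0,-1],"rot": [0,0,0]},{"grip": 0.76,"linear": [0,0,-1],"rot": [0,0,0]},{"grip": 0.76,"linear": [0,0,-1],"rot": [0,0,0]},{"grip": 0.76,"linear": [0,0,-20],"rot": [0,0,0]},{"grip": 0.76,"linear": [0,0,-60],"rot": [0,0,0]},{"grip": 0.76,"linear": [-20,0,-110],"rot": [0,0,0]},{"grip": 0.76,"linear": [-60,0,-116],"rot": [0,0,0]},{"grip": 0.76,"linear": [-60,0,-116],"rot": [0,0,0]}])

```text
clock: 48.32
position: [576.4, -43.8, 301.5]
ee_rot: [0.767, -0.641, 0.001, -0.001]
contact_force: [-0.2, 0.0, -0.8]
gripper_width: 64.8
grasp_force: 0.0
```

```bash
python3 -c "
from h import *
st,im,t,s=look('funnel_center',z=217)
a=np.linspace(0,2*np.pi,60)
q=project(im,st,np.c_[587+25*np.cos(a),-104.9+25*np.sin(a),np.full(60,240)]);print('exp rim',q.min(0),q.max(0))
i=imaging.get_image('side')
for n,z in (('funnel_center',217),('yellow_center',185),('white_center',157),('blue_center',129)):
    print(n,[(np.round(k['pixel'],1),round(k['score'],2)) for k in models.tip_of(i,n)[:1]],project(i,None,np.array([[587,-104.5,z]])).round(1))
for n in ('orange_center','green_center','timer_center','tube_red_cap','tube_purple_cap'):
    print(n,[(np.round(k['pixel'],1),np.round(atz(*ray(i,k['pixel']),Z[n])[:2],1)) for k in models.tip_of(i,n)[:1]])
print(arm.read_state()['grasp_force'])"
```

```text
funnel_center tip [321.6 112.1] 0.55 [ 584.4 -105.8  217. ]
  rect [285.  75. 353. 150.] 0.64
tcp [576.4 -43.8 301.5] 48.325
exp rim [282.17242527  77.36716141] [353.70855299 150.81594057]
funnel_center [(array([334.7, 128. ]), 0.73)] [[334.  129.9]]
yellow_center [(array([335. , 141.9]), 0.67)] [[333.2 142.1]]
white_center [(array([336. , 150.1]), 0.42)] [[332.6 152.2]]
blue_center [(array([330. , 163.9]), 0.62)] [[332.1 161.9]]
orange_center [(array([390.9, 211.2]), array([ 436.4, -150. ]))]
green_center []
timer_center [(array([378.4, 149.4]), array([ 582.9, -348.7]))]
tube_red_cap [(array([324.7, 148.6]), array([ 635.6, -143.7]))]
tube_purple_cap [(array([304.5, 166.8]), array([631.3, -55.4]))]
0.0
```

All four pieces match their expected positions within the networks' noise and the gripper is clear, so I'm handing in.

```bash
python3 -c "
from bench import job
print(job.job_done())"
```

```text
the job is handed in; nothing more can be done
None
```

The filter cascade is built on the open tube (blue, white, yellow, then the grey funnel on top), all released and showing where expected in the last images, and I handed it in at about 48 s of the 99 s limit; no verdict came back, and the one risk is the first try at blue, which slipped out on the lift and ended up standing about 19 mm away before I re-gripped it.

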